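Fetch the salt pot from behind the bottles

ROBOT

A 6-joint arm with a two-finger parallel gripper is mounted at the origin on the work surface. World frame = base frame: x ahead of the robot, y to its left, z up, the work surface at z = 0. Lengths are in m, angles in degrees, forces in N, time in s.
With the tool pointing down it reaches from about 0.4 to 0.825 m from the base axis. Payload 7 kg.
Tool frame: the origin (TCP) lies on the front face of the gripper's body, between the roots of the fingers; the fingertips stand 66 mm ahead of it and the grasp point (between the pads) lies 47 mm ahead of it (nose_length is the distance from the TCP to the fingertips, in m); y points along the fingers, z is the direction in which the jaws open and shut, and the axes are right-handed (so a half turn about y gives the same grasp; the last joint's range is limited). The gripper opens to 88 mm and grips with 3 to 60 N. Pads are 19 mm wide; open, the fingers measure 130 mm over their backs; the gripper's body (78 mm by 193 mm) begins 47 mm behind the grasp point.
Start: joints at [84.975, 20.546, 0.682, 0, -70.136, -16.507], TCP at [0.248, 0.628, 0.292] pointing down, gripper open.
Joint ranges: [-176.03, 176.03], [-82.01, 121.73], [-58.28, 71.71], [-173.87, 95.51], [-174.79, -0.11], [-173.66, 173.66]. Speed limits (degrees/s): [136.94, 136.94, 172.46, 180, 180, 180].

INTERFACE

Orientations are given as [roll, pitch, yaw] about the fixed x, y, z axes, in that order (R = Rz(yaw) Ry(pitch) Rx(roll)).
In Python, from plant import get_state, capture, close_job, nose_length gives the robot as it stands.
- The arm moves only by the tool apply_moves, never from a script. Its argument "rows" is a list of rows, each a list of 2 entries, a list of its own where there are three numbers: the shift along the tool's x, y, z in m, then the turn about the tool's y in degrees. In form: [[[tx, ty, tz], yaw], ...]. A call has 1 to 20 rows; each row is the pose to reach, as a shift and turn from the pose commanded when the call began, along the tool's axes at that moment; what a row does not reach only later rows make up. A row lasts 1/8 s, in which the tool goes at most 62.5 mm and 10.7 degrees, less where a joint would pass 70% of its speed; a pose out of reach is approached as far as the arm can. A call with a gripper value outside its range is refused whole. "gripper" is the opening, from 0 (shut) to 1 (fully open), set as the call begins (left out, the last holds). The fingers move at their own pace and stop on an object; "grip_force" is the grip in N (left out, the last holds). Time passes only in rows, so rows that repeat a pose let the fingers close. It gives the time, the measured TCP pose, the force and the opening at its end, in the units of the state.
- get_state(): the state, without advancing time (a new reading comes with each control period).
- capture(name): name is "side" or "top" or "wrist"; returns a dict with "pixels" (384x512x3 uint8, blue, green, red), "z_map" (384x512 float32, m along the optical axis (not along the pixel's ray), 0 where there is no reading), "intrinsics" (3x3 intrinsics, pixels), "rvec" (rotation vector, rad) and "tvec" (3), from world to camera coordinates, as OpenCV has them; the wrist camera has in their place "mount" (4x4, takes a point from camera to tool coordinates, whose origin is the TCP and whose axes are the tool frame's). Camera axes: x right, y down, z forward; pixel columns grow to the right and rows downward; lengths in m; the calibration is good to about 2 mm. The wrist camera is an equidistant fisheye: a pixel r from the principal point sees the ray r / f radians off the axis. A picture is of the moment at which its call begins: read the wrist's pose just before it.
- close_job(): hands the job in, once; it reports no verdict.
The state is a dict: "time_s": time; "joints": joint angles; "qd": joint speeds; "joint_torque": joint torques, N m; "tcp_pos": TCP position; "eef_rot": TCP orientation; "contact_force": force on the tool from outside, world axes, zero at the start; "moment": the same for the moment, N m; "gripper_width": finger opening in m.
Only numpy, scipy, OpenCV 4.12 (cv2) and the standard library are available. Lean on these libraries where they do the work, as an engineer would, in place of code of your own. Each camera call takes 0.05 s, during which the arm holds its last target.

TASK

The cook needs the low salt pot that is hemmed in at the back of the seasoning tray, to weigh it. Stand the three tall containers in its way (squeeze bottle, shaker, soy bottle) on the empty sheet tray, then set the salt pot on the middle of the scale's round plate, and finally put each of the three back upright on the very spot of the seasoning tray where it stood at the start. Never tip any of them over, and leave the ramekin and the flat tin where they are.

Things in the scene. Friction and masses are not known exactly. Their poses are not given: they have to be found in the camera images.
- squeeze_bottle_mid (a point): White plastic squeeze bottle, loose, about 0.25 kg, 134 mm tall: a round straight body 56 mm across up to 104 mm above its foot, then a screw cap with a short pointed nozzle. The point is on its axis, 67 mm above its foot; z is up. Grip the straight body 85 to 97 mm above the foot, so that the nozzle stays clear of the gripper's palm.
- shaker_mid (a point): Plain steel dredging shaker, loose, about 0.25 kg, 132 mm tall: a round straight body 59 mm across up to 109 mm above its foot, then a domed perforated cap 61 mm across. The point is on its axis, 66 mm above its foot; z is up. Grip the straight body 85 to 97 mm above the foot.
- soy_bottle_mid (a point): Dark brown square soy sauce bottle with a narrow neck and a black round cap, loose, about 0.3 kg, 132 mm tall: a square body 54 x 54 mm up to 104 mm above its foot; its flat faces look along the point's x and y axes. The point is on its axis, 66 mm above its foot; z is up. Grip two opposite faces 85 to 97 mm above the foot.
- salt_pot_mid (a point): The salt pot: low round white ceramic pot 58 mm across, with a fast white lid (60 mm across, 42 to 51 mm above the foot) and a small knob; 60 mm tall in all, 0.2 kg, loose. The point is on its axis, 30 mm above its foot; z up. It stands in the middle of the back row of the seasoning tray, 8 to 16 mm from its tall neighbours. Grip the ceramic body 20 to 30 mm above the foot.
- seasoning_tray: Fixed open brown plastic tray 170 x 240 mm, rim 24 mm, floor 3 mm thick; origin at the centre of its underside; x to its back (away from the robot), y to the left. Back row (x = 34 mm): salt pot at y = 0, tall containers at y = 70 and -70 mm. Front row (x = -36 mm): third tall container at y = 0, ramekin and flat tin left and right of it. Which tall one stands where varies.
- sheet_tray: Fixed empty aluminium sheet tray to the left or right of the seasoning tray, 280 mm along its x by 190 mm along its y, rim 19 mm high, floor 3 mm thick; origin at the centre of its underside on the bench; z up. Room for the three tall containers in a row along x, 80 mm apart.
- scale_plate (a point): Centre of the top of the kitchen scale's round steel plate, 140 mm across, 42 mm above the bench. The scale (230 x 170 mm, white, fixed, its display towards the robot) stands on the side opposite the sheet tray. The plate does not give; z is up.
- ramekin: Small white ceramic open dish 52 mm across, 30 mm tall, loose, in the left front corner of the seasoning tray; not to be disturbed. Origin at the centre of its underside.
- flat_tin: Low round aluminium tin 52 mm across, 36 mm tall, loose, in the right front corner of the seasoning tray; not to be disturbed. Origin at the centre of its underside.
Mind the look-alikes: they are no part of the job. Leave any orange or purple look-alike of the part that bears shaker_mid alone. What is shaped like the part that bears salt_pot_mid but pink is not meant.

How it is judged (in metres and radians):
On the way, in this order (a step that is already met when the one before it is completed fails the run):
1. the squeeze bottle, the shaker and the soy bottle all stand on the sheet tray at the same time (x of squeeze_bottle_mid in the frame of sheet_tray between -0.115 and 0.115 m and y of squeeze_bottle_mid in the frame of sheet_tray between -0.07 and 0.07 m and z of squeeze_bottle_mid in the frame of sheet_tray below 0.076 m and angle between each of squeeze_bottle_mid, shaker_mid, soy_bottle_mid's own z axis and vertical below 0.12 rad and x of shaker_mid in the frame of sheet_tray between -0.115 and 0.115 m and y of shaker_mid in the frame of sheet_tray between -0.07 and 0.07 m and z of each of shaker_mid, soy_bottle_mid in the frame of sheet_tray below 0.075 m and x of soy_bottle_mid in the frame of sheet_tray between -0.115 and 0.115 m and y of soy_bottle_mid in the frame of sheet_tray between -0.07 and 0.07 m), for 0.2 s.
2. the salt pot stands on the middle of the scale's plate (horizontal distance between salt_pot_mid and scale_plate below 0.02 m and z of salt_pot_mid in the frame of scale_plate between 0.025 and 0.036 m and angle between salt_pot_mid's own z axis and vertical below 0.12 rad and linear speed of salt_pot below 0.02 m/s), for 0.3 s.
At the end, for the whole second after the job is handed in: The salt pot stands upright on the scale's plate, within 20 mm of its centre; the squeeze bottle, the shaker and the soy bottle each stand upright on the seasoning tray within 15 mm of where they stood at the start; all are released and at rest (all of step 2 and distance of each of squeeze_bottle_mid, shaker_mid, soy_bottle_mid from where it was at the start of the episode below 0.015 m and angle between each of squeeze_bottle_mid, shaker_mid, soy_bottle_mid's own z axis and vertical below 0.1 rad and linear speed of each of squeeze_bottle, shaker, soy_bottle below 0.02 m/s); the robot touches nothing.
It fails at once if the ramekin is pushed more than 15 mm (distance of ramekin from where it was at the start of the episode above 0.015 m).
It fails at once if the flat tin is pushed more than 15 mm (distance of flat_tin from where it was at the start of the episode above 0.015 m).
It fails at once if a container or the salt pot is tipped over (more than about 35 degrees) (angle between any of squeeze_bottle_mid, shaker_mid, soy_bottle_mid, salt_pot_mid's own z axis and vertical above 0.6 rad).
It also fails if it takes over 144 s, if anything falls off the work surface, if the arm or the gripper's body presses on something with over 40 N, if the wrist force passes 120 N, or if a joint passes its speed limit or range.

## Working session

There is one attempt and no reset: what is moved stays moved. The work goes in short steps, Python scripts to look and compute and a tool call to move; the robot and the scene stay as the last step left them, time stands still between calls to the robot, and variables do not carry over. Pictures are saved under pics/ and viewed, and the job is handed in when it is done.

Besides the shell and the picture viewer there is one more tool, called after "Request:" by a JSON object that holds its "fn" and its "kwargs", one argument or row to a line. apply_moves: Moves the arm, as the interface text tells. Its arguments: {"type":"object","properties":{"rows":{"type":"array"},"gripper":{"type":"number"},"grip_force":{"type":"number"}},"required":["rows"]}

```bash
mkdir -p pics; ls; cat > h.py <<'E'
import numpy as np, cv2
from plant import get_state, capture, nose_length
def cap(n,tag):
    s=get_state(); c=capture(n); cv2.imwrite(f'pics/{tag}.png',c['pixels']); np.savez(f'pics/{tag}.npz',s_pos=s['tcp_pos'],s_rot=s['eef_rot'],**c); return s,c
def world(c):
    K=c['intrinsics'];R,_=cv2.Rodrigues(np.array(c['rvec'],float));t=np.array(c['tvec'],float).ravel()
    z=c['z_map'];v,u=np.indices(z.shape)
    P=np.stack([(u-K[0,2])/K[0,0]*z,(v-K[1,2])/K[1,1]*z,z],-1)
    W=(P-t)@R; W[z==0]=np.nan
    return W
E
python3 - <<'E'
from h import *
print(get_state(), nose_length)
for n in ('side','top','wrist'):
    s,c=cap(n,n+'0'); print(n,c['intrinsics'],c.get('rvec'),c.get('tvec'),c.get('mount'))
E
```

```text
pics
{'time_s': 0.0, 'joints': array([ 8.49761232e+01,  2.05923836e+01,  6.32259795e-01, -1.80016491e-02,
       -7.01330268e+01, -1.65069134e+01]), 'qd': array([-0.01666668, -0.04231217,  0.02861695,  0.16335642, -0.02504425,
       -0.04083977]), 'joint_torque': array([ 1.69017716e-03, -5.82713985e+01,  2.93038934e+01,  6.99707463e+00,
        6.87621126e-03, -1.53871306e-04]), 'tcp_pos': array([0.24761345, 0.62754341, 0.29120703]), 'eef_rot': array([-8.99058802e+01,  1.02442693e-02,  1.58463087e+02]), 'contact_force': array([ 0.08581959, -0.6546405 , -0.28221301]), 'moment': array([-0.01109004, -0.00614372, -0.00824772]), 'gripper_width': 0.08752486480757314} 0.0656
side [[386.84347191   0.         256.46685117]
 [  0.         386.84347191 185.19909166]
 [  0.           0.           1.        ]] [ 2.11243169 -0.44062748  0.21717852] [-0.55066244  0.20294972  0.88606312] None
top [[416.65115552   0.         256.64798673]
 [  0.         416.65115552 195.60619997]
 [  0.           0.           1.        ]] [ 2.02660353 -2.17063698  0.25093188] [0.05176023 0.59464094 0.94534963] None
wrist [[297.31863964   0.         252.13540278]
 [  0.         297.31863964 190.167231  ]
 [  0.           0.           1.        ]] None None [[ 5.23805185e-05  9.68045129e-01  2.50776045e-01 -6.66328365e-02]
 [-3.69795299e-04 -2.50776010e-01  9.68045069e-01 -9.22099610e-02]
 [ 9.99999930e-01 -1.43442505e-04  3.44842761e-04  2.58660505e-04]
 [ 0.00000000e+00  0.00000000e+00  0.00000000e+00  1.00000000e+00]]
```

View pics/side0.png

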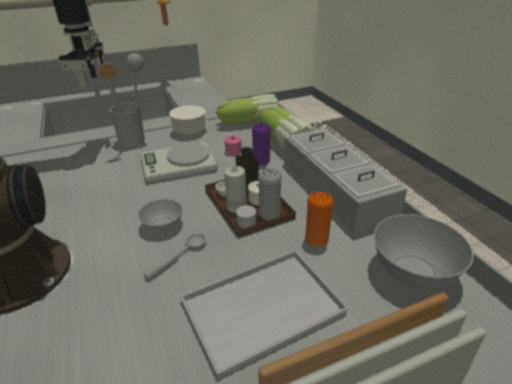

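View pics/top0.png

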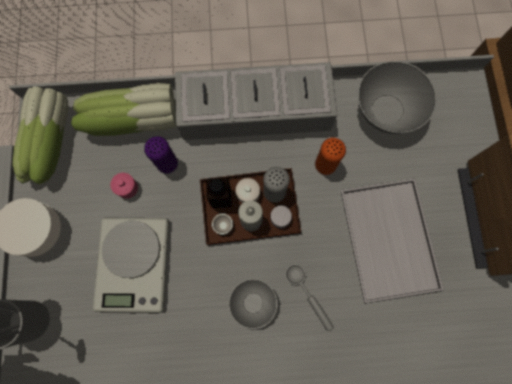

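View pics/wrist0.png

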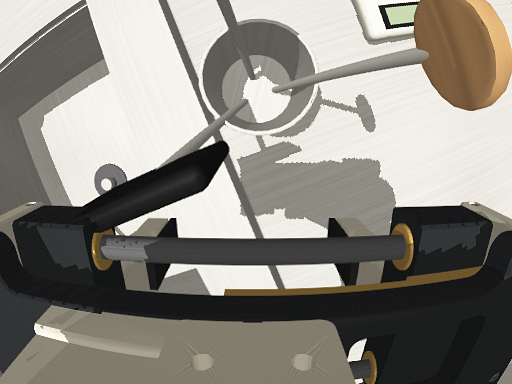

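The top view shows the seasoning tray at about (250,206). The soy bottle (217,192) is back-left, the white-lidded pot (247,188) back-middle, the grey shaker (276,184) back-right and the squeeze bottle (250,214) front-middle. The ramekin is at (222,225) and the tin at (281,217). The scale plate is at (131,250) and the sheet tray at (390,240).

Things that could be mistaken for a target:
- **Shakers:** steel (276,184), purple (160,154) and orange (330,155). The steel one is the target.
- **Pots:** white (247,188) and pink (123,185). The white one in the tray is the target.

Next is one close crop to check, plus measurements.

```bash
python3 - <<'E'
from h import *
c=dict(np.load('pics/top0.npz')); im=c['pixels']
cr=im[155:255,190:310]; cv2.imwrite('pics/crop0.png',cv2.resize(cr,None,fx=6,fy=6,interpolation=cv2.INTER_CUBIC))
W=world(c)
for n,(u,v) in dict(soycap=(217,180),soy=(217,192),pot=(247,188),shaker=(276,175),sq=(250,206),ram=(222,225),tin=(281,217),plate=(131,250),sheet=(390,240),bench=(320,240)).items(): print(n,W[v,u].round(3))
np.save('pics/W.npy',W)
E
```

```text
soycap [0.624 0.1   0.135]
soy [0.598 0.102 0.126]
pot [0.619 0.033 0.063]
shaker [ 0.626 -0.036  0.137]
sq [0.561 0.028 0.123]
ram [0.541 0.103 0.009]
tin [ 0.546 -0.046  0.038]
plate [0.489 0.324 0.044]
sheet [ 0.474 -0.318  0.007]
bench [ 0.486 -0.143  0.001]
```

View pics/crop0.png

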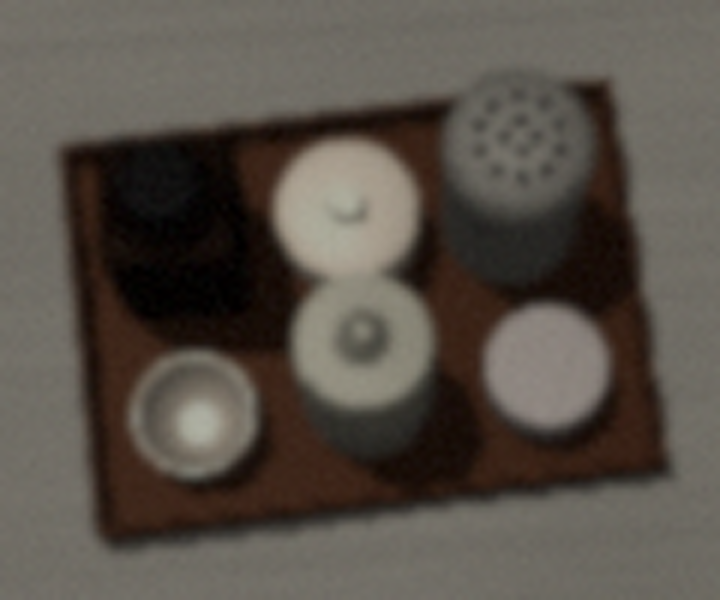

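The crop confirms the layout: the white pot with its knob is in the middle of the back row, between the soy bottle and the steel shaker, and the squeeze bottle is in front of it.

```bash
cat >> h.py <<'E'
def ray(c,uv,z):
    K=c['intrinsics'];R,_=cv2.Rodrigues(np.array(c['rvec'],float));t=np.array(c['tvec'],float).ravel()
    d=np.array([(uv[0]-K[0,2])/K[0,0],(uv[1]-K[1,2])/K[1,1],1.])@R; o=-t@R
    return o+d*(z-o[2])/d[2]
def proj(c,P):
    return cv2.projectPoints(np.array(P,float).reshape(-1,1,3),np.array(c['rvec'],float),np.array(c['tvec'],float),c['intrinsics'],None)[0].reshape(-1,2)
def circ(P):
    A=np.c_[2*P[:,:2],np.ones(len(P))];s=np.linalg.lstsq(A,(P[:,:2]**2).sum(1),rcond=None)[0]
    return s[0],s[1],np.sqrt(s[2]+s[0]**2+s[1]**2)
E
python3 - <<'E'
from h import *
c=dict(np.load('pics/top0.npz'));im=c['pixels'];hsv=cv2.cvtColor(im,cv2.COLOR_BGR2HSV)
W=world(c)
# tray & sheet: brown mask
def rect(mask,z,name):
    mask=cv2.morphologyEx(mask.astype(np.uint8),cv2.MORPH_CLOSE,np.ones((9,9)))
    cs,_=cv2.findContours(mask,cv2.RETR_EXTERNAL,cv2.CHAIN_APPROX_NONE);k=max(cs,key=cv2.contourArea)
    P=np.array([ray(c,p[0],z)[:2] for p in k]); r=cv2.minAreaRect((P*1000).astype(np.float32)); print(name,cv2.contourArea(k),r)
v,u=np.indices(W.shape[:2])
box=(u>190)&(u<310)&(v>160)&(v<255)
br=box&(hsv[...,1]>100)&(hsv[...,0]<20)
rect(br,0.024,'tray')
cv2.imwrite('pics/mbr.png',br.astype(np.uint8)*255)
z=W[...,2]
box2=(u>335)&(u<445)&(v>170)&(v<310)
rect(box2&(z>0.0125)&(z<0.03),0.019,'sheet')
cv2.imwrite('pics/msh.png',(box2&(z>0.0125)&(z<0.03)).astype(np.uint8)*255)
for tag in('top0','side0'):
    cc=dict(np.load(f'pics/{tag}.npz'));W=world(cc)
    for n,x,y,z0,z1,r in [('soy',.61,.10,.05,.2,.04),('shaker',.61,-.04,.05,.2,.045),('sq',.55,.028,.05,.2,.035),('pot',.62,.033,.03,.07,.04),('plate',.5,.32,.036,.052,.09),('ram',.545,.103,.02,.04,.035),('tin',.545,-.046,.03,.05,.035)]:
        m=(np.hypot(W[...,0]-x,W[...,1]-y)<r)&(W[...,2]>z0)&(W[...,2]<z1)
        P=W[m]
        if len(P): print(tag,n,len(P),P.min(0).round(3),P.max(0).round(3),((P.min(0)+P.max(0))/2).round(4))
E
```

```text
tray 5112.0 ((582.5137939453125, 29.655799865722656), (168.01914978027344, 236.02102661132812), 3.3668360710144043)
sheet 8766.0 ((476.6790771484375, -315.25244140625), (285.2510681152344, 195.85708618164062), 5.157756328582764)
top0 soy 627 [0.586 0.061 0.05 ] [0.64  0.131 0.139] [0.613  0.096  0.0946]
top0 shaker 651 [ 0.591 -0.065  0.05 ] [0.651 0.004 0.139] [ 0.621  -0.0307  0.0946]
top0 sq 526 [0.522 0.003 0.05 ] [0.576 0.056 0.139] [0.5492 0.0295 0.0946]
top0 pot 443 [ 0.592 -0.007  0.03 ] [0.65  0.062 0.066] [0.6208 0.0274 0.0481]
top0 plate 2564 [0.423 0.254 0.036] [0.563 0.396 0.048] [0.4933 0.325  0.0421]
top0 ram 145 [0.516 0.076 0.02 ] [0.565 0.127 0.038] [0.5406 0.1015 0.0291]
top0 tin 328 [ 0.524 -0.069  0.033] [ 0.574 -0.021  0.044] [ 0.5491 -0.0452  0.0385]
side0 soy 511 [0.586 0.06  0.05 ] [0.64  0.129 0.138] [0.6129 0.0946 0.0939]
side0 shaker 771 [ 0.591 -0.068  0.05 ] [ 0.649 -0.01   0.138] [ 0.6199 -0.0389  0.0939]
side0 sq 622 [ 0.522 -0.     0.05 ] [0.576 0.055 0.14 ] [0.5489 0.0271 0.0949]
side0 pot 156 [0.589 0.005 0.03 ] [0.63  0.061 0.065] [0.6092 0.0331 0.0476]
side0 plate 709 [0.424 0.258 0.038] [0.56  0.396 0.047] [0.4917 0.3266 0.0426]
side0 ram 81 [0.516 0.077 0.02 ] [0.548 0.13  0.036] [0.532  0.1035 0.0282]
side0 tin 232 [ 0.525 -0.073  0.03 ] [ 0.574 -0.02   0.043] [ 0.5492 -0.0467  0.0366]
```

```bash
python3 - <<'E'
from h import *
c=dict(np.load('pics/side0.npz'));W=world(c)
m=(W[...,1]>0.3)&(W[...,2]>0.08)&(W[...,0]<.9)&(W[...,0]>.1)&(W[...,1]<1.0)
v,u=np.where(m); 
for uu in range(50,215,10):
    k=(u>=uu)&(u<uu+10)
    if k.any():
        P=W[v[k],u[k]]; i=P[:,2].argsort()[[-1,len(P)//2]]; print(uu,P[i].round(3).tolist(),v[k][i])
# refined fits
A=[world(dict(np.load(f'pics/{t}.npz'))) for t in('top0','side0')]
from scipy.optimize import least_squares
for n,x,y,z0,z1,rr in [('sq',.549,.028,.04,.10,.028),('shaker',.62,-.038,.05,.108,.0295),('potlid',.619,.032,.044,.052,.030),('plate',.493,.325,.036,.041,.07)]:
    for j,tag in enumerate(('top','side')):
        Wj=A[j];d=np.hypot(Wj[...,0]-x,Wj[...,1]-y);P=Wj[(d<rr+.007)&(d>rr-.008)&(Wj[...,2]>z0)&(Wj[...,2]<z1)]
        f=least_squares(lambda p:np.hypot(P[:,0]-p[0],P[:,1]-p[1])-rr,[x,y],loss='soft_l1',f_scale=.001)
        print(n,tag,len(P),f.x.round(4))
for j,tag in enumerate(('top','side')):
    Wj=A[j];m=(abs(Wj[...,0]-.613)<.04)&(abs(Wj[...,1]-.103)<.036)&(Wj[...,2]>.075)&(Wj[...,2]<.112);P=Wj[m];print('soy',tag,len(P),cv2.minAreaRect((P[:,:2]*1000).astype(np.float32)))
    m=(abs(Wj[...,0]-.613)<.04)&(abs(Wj[...,1]-.103)<.036)&(Wj[...,2]>.126);P=Wj[m];print('cap',len(P),P.mean(0),cv2.minAreaRect((P[:,:2]*1000).astype(np.float32)))
E
```

```text
50 [[0.219, 0.585, 0.488], [0.21, 0.599, 0.465]] [0 8]
60 [[0.227, 0.584, 0.487], [0.221, 0.591, 0.423]] [ 0 23]
70 [[0.252, 0.579, 0.486], [0.248, 0.611, 0.379]] [ 0 36]
80 [[0.279, 0.597, 0.482], [0.248, 0.611, 0.354]] [ 0 44]
90 [[0.296, 0.641, 0.393], [0.296, 0.621, 0.305]] [28 57]
100 [[0.312, 0.706, 0.334], [0.291, 0.51, 0.292]] [42 70]
110 [[0.321, 0.512, 0.306], [0.319, 0.53, 0.154]] [ 64 108]
120 [[0.39, 0.591, 0.308], [0.322, 0.534, 0.115]] [ 55 118]
130 [[0.4, 0.588, 0.31], [0.382, 0.589, 0.159]] [54 98]
140 [[0.423, 0.574, 0.301], [0.424, 0.571, 0.275]] [57 65]
170 [[0.528, 0.571, 0.083], [0.525, 0.577, 0.081]] [113 113]
180 [[0.54, 0.514, 0.083], [0.541, 0.55, 0.081]] [118 115]
190 [[0.558, 0.525, 0.083], [0.556, 0.521, 0.081]] [116 117]
200 [[0.616, 0.542, 0.083], [0.622, 0.587, 0.081]] [112 108]
210 [[0.689, 0.582, 0.084], [0.689, 0.582, 0.084]] [105 105]
sq top 86 [0.5501 0.0296]
sq side 379 [0.55   0.0309]
shaker top 117 [ 0.6221 -0.0361]
shaker side 411 [ 0.6221 -0.0347]
potlid top 149 [0.6198 0.0329]
potlid side 39 [0.622  0.0315]
plate top 192 [0.4937 0.3259]
plate side 37 [0.4938 0.329 ]
soy top 365 ((613.0282592773438, 103.58294677734375), (54.333412170410156, 54.96396255493164), 89.70670318603516)
cap 152 [0.61203061 0.10341884 0.13467946] ((612.8709106445312, 103.39444732666016), (30.111635208129883, 30.024539947509766), 53.75962829589844)
soy side 274 ((612.9302368164062, 100.40071868896484), (53.220985412597656, 55.79071044921875), 85.81881713867188)
cap 77 [0.61148013 0.09874343 0.1337628 ] ((612.39453125, 101.65618133544922), (29.752283096313477, 29.67530632019043), 30.479766845703125)
```

Request:
{"fn": "apply_moves", "kwargs": {
  "rows": [
    [[0, -0.04, 0], 0],
    [[0, -0.09, 0], 0],
    [[0, -0.13, 0], 0],
    [[0, -0.13, 0], 0]
  ],
  "gripper": 1,
  "grip_force": 20
}}

```text
time_s: 0.65
tcp_pos: [0.2482, 0.6286, 0.4262]
eef_rot: [-90.4, -0.0, 158.5]
contact_force: [0.4, 0.2, -0.6]
gripper_width: 0.0877
```

```bash
cat >> h.py <<'E'
from scipy.spatial.transform import Rotation as Ro
def to(p,yaw=None):
    "tool-frame shift and turn to get TCP at p with world yaw"
    s=get_state();R=Ro.from_euler('xyz',s['eef_rot'],degrees=True)
    print('now',np.round(s['tcp_pos'],4),np.round(s['eef_rot'],2),'J',np.round(s['joints'],1),'F',np.round(s['contact_force'],1),'w',round(s['gripper_width'],4),'t',s['time_s'])
    print('shift',R.inv().apply(np.array(p)-s['tcp_pos']).round(4),'turn',None if yaw is None else round((-(yaw-s['eef_rot'][2])+180)%360-180,2))
E
python3 - <<'E'
from h import *
to([.45,.03,.35],3.5)
E
```

```text
now [0.2482 0.6286 0.4262] [-9.0360e+01 -5.0000e-02  1.5847e+02] J [ 85.   17.8  13.6   0.1 -85.5 -16.5] F [ 0.4  0.2 -0.6] w 0.0877 t 0.65
shift [-0.4075  0.0728  0.4832] turn 154.97
```

Request:
{"fn": "apply_moves", "kwargs": {
  "rows": [
    [[-0.02, 0, 0.024], 8],
    [[-0.05, 0, 0.06], 18],
    [[-0.08, 0, 0.095], 28],
    [[-0.11, 0, 0.13], 38],
    [[-0.14, 0, 0.165], 48],
    [[-0.17, 0, 0.2], 58],
    [[-0.2, 0, 0.235], 68],
    [[-0.23, 0, 0.27], 78],
    [[-0.26, 0, 0.305], 88],
    [[-0.285, 0, 0.34], 98],
    [[-0.31, 0, 0.37], 108],
    [[-0.335, 0.01, 0.4], 118],
    [[-0.36, 0.025, 0.425], 128],
    [[-0.38, 0.045, 0.45], 138],
    [[-0.395, 0.06, 0.47], 147],
    [[-0.407, 0.073, 0.483], 155],
    [[-0.407, 0.073, 0.483], 155],
    [[-0.407, 0.073, 0.483], 155]
  ]
}}

```text
time_s: 2.9
tcp_pos: [0.449, 0.0294, 0.3492]
eef_rot: [-90.0, 0.0, 3.6]
contact_force: [0.6, -0.2, 0.7]
gripper_width: 0.0877
```

```bash
python3 - <<'E'
from h import *
s,c=cap('wrist','wrist1')
to([.55,.0302,.144],3.5)
E
```

```text
now [0.449  0.0296 0.3494] [-8.999e+01 -2.000e-02  3.600e+00] J [  29.    -3.4  -20.7    0.   -72.7 -115.4] F [-0.4  0.8  0.5] w 0.088 t 2.95
shift [ 0.1007  0.2055 -0.0058] turn 0.1
```

View pics/wrist1.png

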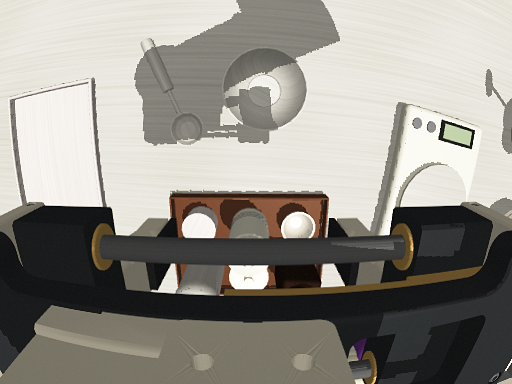

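The wrist view shows the tray at (250,240). The tin is at (199,224), the squeeze bottle at (249,230) and the ramekin at (298,227), which agrees with the top-view layout. Next I grip the squeeze bottle.

Request:
{"fn": "apply_moves", "kwargs": {
  "rows": [
    [[0.03, 0, -0.002], 0],
    [[0.07, 0.02, -0.004], 0],
    [[0.101, 0.05, -0.006], 0],
    [[0.101, 0.09, -0.006], 0],
    [[0.101, 0.13, -0.006], 0],
    [[0.101, 0.165, -0.006], 0],
    [[0.101, 0.185, -0.006], 0],
    [[0.101, 0.198, -0.006], 0],
    [[0.101, 0.205, -0.006], 0],
    [[0.101, 0.205, -0.006], 0],
    [[0.101, 0.205, -0.006], 0]
  ]
}}

```text
time_s: 4.32
tcp_pos: [0.5507, 0.0295, 0.145]
eef_rot: [-90.0, -0.1, 3.5]
contact_force: [-0.6, 0.7, 1.4]
gripper_width: 0.0877
```

```bash
python3 - <<'E'
from h import *
to([.55,.0302,.144],3.5)
s,c=cap('side','side2'); cv2.imwrite('pics/side2c.png',cv2.resize(c['pixels'][90:250,180:340],None,fx=4,fy=4))
E
```

```text
now [0.5507 0.0295 0.145 ] [-8.998e+01 -8.000e-02  3.490e+00] J [  23.4   17.2  -25.8    0.   -46.9 -109.9] F [-0.6  0.7  1.4] w 0.0877 t 4.325
shift [-0.0007  0.001   0.0007] turn -0.01
```

View pics/side2c.png

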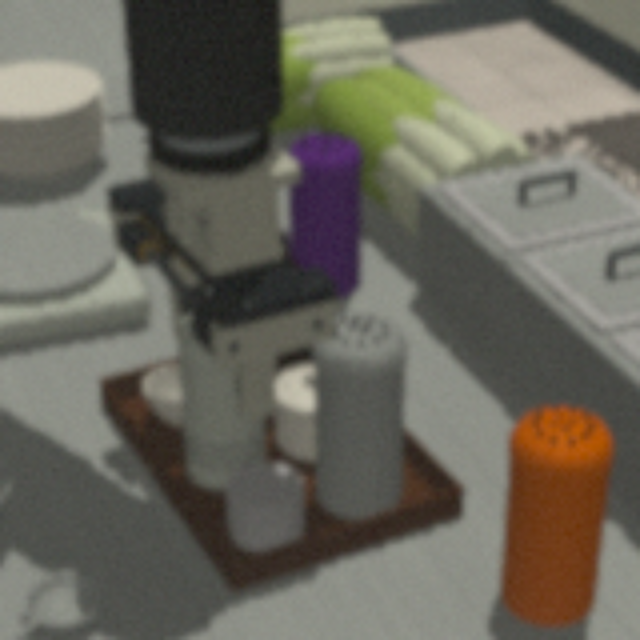

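The side view shows the jaws straddling the squeeze bottle and nothing else touched. I close the gripper.

Request:
{"fn": "apply_moves", "kwargs": {
  "rows": [
    [[0, 0, 0], 0],
    [[0, 0, 0], 0],
    [[0, 0, 0], 0],
    [[0, 0, 0], 0],
    [[0, 0, 0], 0],
    [[0, 0, 0], 0]
  ],
  "gripper": 0,
  "grip_force": 20
}}

```text
time_s: 5.12
tcp_pos: [0.5503, 0.0294, 0.1442]
eef_rot: [-90.0, -0.0, 3.5]
contact_force: [-0.2, 0.0, 0.7]
gripper_width: 0.0554
```

```bash
python3 - <<'E'
from h import *
to([.397,-.322,.144],3.5)
E
```

```text
now [0.5503 0.0294 0.1442] [-90.    -0.     3.47] J [  23.4   17.2  -25.9    0.   -46.9 -110. ] F [-0.2  0.   0.7] w 0.0554 t 5.125
shift [-1.743e-01  2.000e-04 -3.414e-01] turn -0.03
```

Request:
{"fn": "apply_moves", "kwargs": {
  "rows": [
    [[0, -0.015, 0], 0],
    [[0, -0.05, 0], 0],
    [[0, -0.09, 0], 0],
    [[0, -0.13, 0], 0],
    [[0, -0.16, 0], 0],
    [[-0.01, -0.17, -0.02], 0],
    [[-0.03, -0.17, -0.06], 0],
    [[-0.05, -0.17, -0.1], 0],
    [[-0.07, -0.17, -0.14], 0],
    [[-0.09, -0.17, -0.18], 0],
    [[-0.11, -0.17, -0.22], 0],
    [[-0.13, -0.17, -0.26], 0],
    [[-0.15, -0.17, -0.3], 0],
    [[-0.165, -0.17, -0.325], 0],
    [[-0.172, -0.165, -0.337], 0],
    [[-0.174, -0.15, -0.341], 0],
    [[-0.174, -0.12, -0.341], 0],
    [[-0.174, -0.09, -0.341], 0],
    [[-0.174, -0.06, -0.341], 0],
    [[-0.174, -0.05, -0.341], 0]
  ]
}}

```text
time_s: 7.62
tcp_pos: [0.3961, -0.3204, 0.1917]
eef_rot: [-89.9, 0.2, 3.5]
contact_force: [-0.0, -0.7, -2.1]
gripper_width: 0.0553
```

```bash
python3 - <<'E'
from h import *
to([.397,-.322,.144],3.5)
s,c=cap('side','side3'); 
s,c=cap('top','top3'); im=np.hstack([dict(np.load('pics/side3.npz'))['pixels'][180:384,150:450],c['pixels'][150:354,200:500]]); cv2.imwrite('pics/j3.png',im)
E
```

```text
now [ 0.3961 -0.3204  0.1917] [-89.89   0.22   3.51] J [-16.9  10.4 -27.7  -0.  -52.1 -69.6] F [-0.  -0.7 -2.1] w 0.0553 t 7.625
shift [ 0.0009  0.0476 -0.0017] turn 0.01
```

View pics/j3.png

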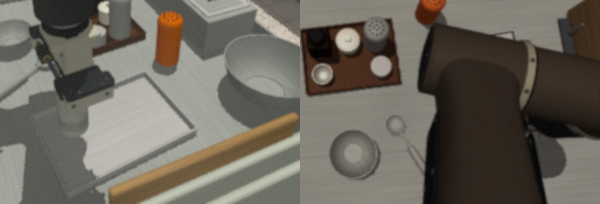

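The squeeze bottle hangs upright over the near end of the sheet tray. I lower it and release.

Request:
{"fn": "apply_moves", "kwargs": {
  "rows": [
    [[0.001, 0.02, -0.002], 0],
    [[0.001, 0.035, -0.002], 0],
    [[0.001, 0.042, -0.002], 0],
    [[0.001, 0.046, -0.002], 0],
    [[0.001, 0.047, -0.002], 0],
    [[0.001, 0.047, -0.002], 0],
    [[0.001, 0.047, -0.002], 0]
  ]
}}

```text
time_s: 8.6
tcp_pos: [0.3985, -0.3236, 0.1475]
eef_rot: [-90.0, -0.0, 3.5]
contact_force: [-0.3, 0.3, -1.7]
gripper_width: 0.0555
```

Request:
{"fn": "apply_moves", "kwargs": {
  "rows": [
    [[0, 0, 0], 0],
    [[0, 0, 0], 0],
    [[0, 0, 0], 0],
    [[0, -0.01, 0], 0],
    [[0, -0.03, 0], 0],
    [[0, -0.06, 0], 0],
    [[0, -0.1, 0], 0],
    [[0, -0.14, 0], 0]
  ],
  "gripper": 1
}}

```text
time_s: 9.6
tcp_pos: [0.3981, -0.3235, 0.2892]
eef_rot: [-90.0, -0.0, 3.5]
contact_force: [0.8, -0.9, -0.4]
gripper_width: 0.0874
```

```bash
python3 - <<'E'
from h import *
to([.622,-.0355,.144],3.5)
s,c=cap('side','side4'); 
W=world(c)
m=(np.hypot(W[...,0]-.397,W[...,1]+.322)<.045)&(W[...,2]>.01)
P=W[m];print(len(P),P.max(0),P.min(0))
cv2.imwrite('pics/j4.png',cv2.resize(c['pixels'][180:384,150:450],None,fx=2,fy=2))
E
```

```text
now [ 0.3981 -0.3235  0.2892] [-9.002e+01 -2.000e-02  3.480e+00] J [-17.1   5.3 -19.7   0.  -64.9 -69.4] F [ 0.8 -0.9 -0.4] w 0.0874 t 9.6
shift [0.2409 0.1452 0.2739] turn -0.02
3254 [ 0.43766039 -0.27859125  0.54063496] [ 0.35204231 -0.36684567  0.01002904]
```

View pics/j4.png

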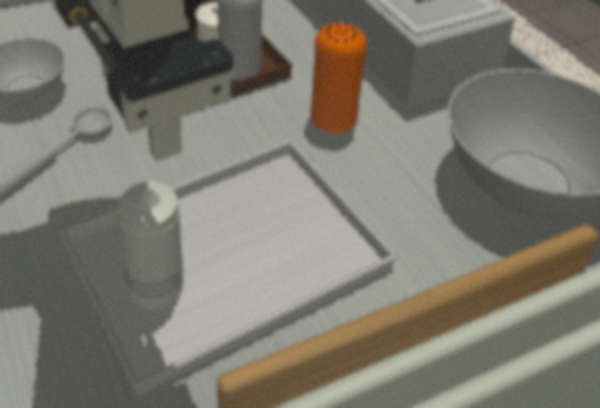

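The squeeze bottle stands upright at the near end of the sheet tray. Next is the shaker.

Request:
{"fn": "apply_moves", "kwargs": {
  "rows": [
    [[0.02, 0, 0.02], 0],
    [[0.05, 0, 0.055], 0],
    [[0.08, 0, 0.09], 0],
    [[0.11, 0, 0.125], 0],
    [[0.14, 0, 0.16], 0],
    [[0.17, 0, 0.195], 0],
    [[0.2, 0, 0.23], 0],
    [[0.225, 0.005, 0.255], 0],
    [[0.237, 0.015, 0.27], 0],
    [[0.241, 0.04, 0.274], 0],
    [[0.241, 0.07, 0.274], 0],
    [[0.241, 0.1, 0.274], 0],
    [[0.241, 0.125, 0.274], 0],
    [[0.241, 0.14, 0.274], 0],
    [[0.241, 0.144, 0.274], 0],
    [[0.241, 0.144, 0.274], 0],
    [[0.241, 0.144, 0.274], 0]
  ]
}}

```text
time_s: 11.78
tcp_pos: [0.6228, -0.0354, 0.1442]
eef_rot: [-90.0, -0.1, 3.5]
contact_force: [0.2, -0.1, -0.2]
gripper_width: 0.0878
```

```bash
python3 - <<'E'
from h import *
to([.622,-.0355,.144],3.5)
s,c=cap('side','side5'); cv2.imwrite('pics/side5c.png',cv2.resize(c['pixels'][90:250,180:340],None,fx=3,fy=3))
E
```

```text
now [ 0.6228 -0.0354  0.1442] [-89.99  -0.09   3.48] J [  14.7   23.1  -16.5    0.   -50.3 -101.2] F [ 0.2 -0.1 -0.2] w 0.0878 t 11.775
shift [-0.0009  0.0002 -0.0001] turn -0.02
```

View pics/side5c.png

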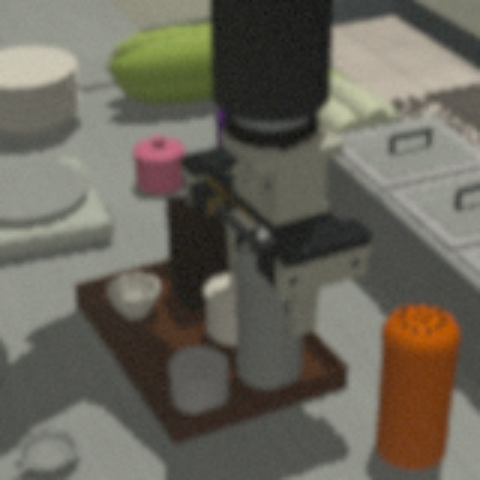

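The jaws straddle the steel shaker and the neighbours are clear. I close.

Request:
{"fn": "apply_moves", "kwargs": {
  "rows": [
    [[0, 0, 0], 0],
    [[0, 0, 0], 0],
    [[0, 0, 0], 0],
    [[0, 0, 0], 0],
    [[0, 0, 0], 0],
    [[0, 0, 0], 0]
  ],
  "gripper": 0,
  "grip_force": 25
}}

```text
time_s: 12.58
tcp_pos: [0.6224, -0.0353, 0.1432]
eef_rot: [-90.0, -0.0, 3.5]
contact_force: [-0.0, 0.8, 1.0]
gripper_width: 0.0598
```

```bash
python3 - <<'E'
from h import *
to([.477,-.315,.144],3.5)
E
```

```text
now [ 0.6224 -0.0353  0.1432] [-9.00e+01 -1.00e-02  3.47e+00] J [  14.7   23.2  -16.6   -0.   -50.3 -101.2] F [-0.   0.8  1. ] w 0.0598 t 12.575
shift [-0.1621 -0.0008 -0.2703] turn -0.03
```

Request:
{"fn": "apply_moves", "kwargs": {
  "rows": [
    [[0, -0.015, 0], 0],
    [[0, -0.05, 0], 0],
    [[0, -0.09, 0], 0],
    [[0, -0.13, 0], 0],
    [[0, -0.16, 0], 0],
    [[-0.01, -0.17, -0.018], 0],
    [[-0.034, -0.17, -0.056], 0],
    [[-0.058, -0.17, -0.096], 0],
    [[-0.082, -0.17, -0.136], 0],
    [[-0.106, -0.17, -0.176], 0],
    [[-0.13, -0.17, -0.216], 0],
    [[-0.148, -0.17, -0.247], 0],
    [[-0.158, -0.165, -0.264], 0],
    [[-0.162, -0.15, -0.27], 0],
    [[-0.162, -0.12, -0.27], 0],
    [[-0.162, -0.09, -0.27], 0],
    [[-0.162, -0.06, -0.27], 0],
    [[-0.162, -0.04, -0.27], 0],
    [[-0.162, -0.03, -0.27], 0],
    [[-0.162, -0.03, -0.27], 0]
  ]
}}

```text
time_s: 15.08
tcp_pos: [0.4767, -0.3143, 0.1723]
eef_rot: [-90.0, 0.1, 3.5]
contact_force: [-0.7, -0.3, -3.2]
gripper_width: 0.0597
```

```bash
python3 - <<'E'
from h import *
to([.477,-.315,.1437],3.5)
s,c=cap('side','side6'); cv2.imwrite('pics/side6c.png',cv2.resize(c['pixels'][180:384,150:450],None,fx=2,fy=2))
E
```

```text
now [ 0.4767 -0.3143  0.1723] [-89.96   0.1    3.49] J [-13.8  17.  -21.6  -0.  -51.5 -72.7] F [-0.7 -0.3 -3.2] w 0.0597 t 15.075
shift [ 0.0004  0.0286 -0.0007] turn -0.01
```

View pics/side6c.png

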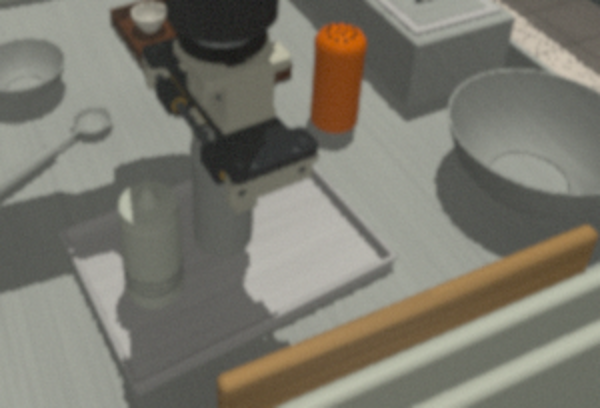

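The shaker hangs over the tray middle, clear of the squeeze bottle.

Request:
{"fn": "apply_moves", "kwargs": {
  "rows": [
    [[0, 0.012, 0], 0],
    [[0, 0.022, 0], 0],
    [[0, 0.027, 0], 0],
    [[0, 0.0285, 0], 0],
    [[0, 0.0285, 0], 0],
    [[0, 0.0285, 0], 0]
  ]
}}

```text
time_s: 15.88
tcp_pos: [0.4771, -0.3148, 0.145]
eef_rot: [-90.0, -0.0, 3.5]
contact_force: [-0.1, 0.2, -2.8]
gripper_width: 0.0597
```

Request:
{"fn": "apply_moves", "kwargs": {
  "rows": [
    [[0, 0, 0], 0],
    [[0, 0, 0], 0],
    [[0, 0, 0], 0],
    [[0, -0.01, 0], 0],
    [[0, -0.03, 0], 0],
    [[0, -0.06, 0], 0],
    [[0, -0.1, 0], 0],
    [[0, -0.14, 0], 0]
  ],
  "gripper": 1
}}

```text
time_s: 16.88
tcp_pos: [0.4768, -0.3148, 0.2868]
eef_rot: [-90.0, -0.0, 3.5]
contact_force: [1.0, -0.6, 0.2]
gripper_width: 0.0877
```

```bash
python3 - <<'E'
from h import *
to([.613,.1025,.144],1.0)
s,c=cap('side','side7'); 
cv2.imwrite('pics/j7.png',cv2.resize(c['pixels'][180:384,150:450],None,fx=2,fy=2))
W=world(c);m=(abs(W[...,0]-.613)<.045)&(abs(W[...,1]-.1025)<.045)&(W[...,2]>.05)&(W[...,2]<.1);P=W[m]
print(len(P),cv2.minAreaRect((P[:,:2]*1000).astype(np.float32)))
# top-view dark mask of soy body, and faces from side view
for z in (.055,.07,.085):
    q=P[abs(P[:,2]-z)<.008]; print(z,len(q),cv2.minAreaRect((q[:,:2]*1000).astype(np.float32)))
E
```

```text
now [ 0.4768 -0.3148  0.2868] [-9.002e+01 -3.000e-02  3.470e+00] J [-13.8  11.  -13.2   0.  -65.8 -72.7] F [ 1.  -0.6  0.2] w 0.0877 t 16.875
shift [0.1612 0.1427 0.4083] turn 2.47
0 ((0.0, 0.0), (0.0, 0.0), 0.0)
0.055 0 ((0.0, 0.0), (0.0, 0.0), 0.0)
0.07 0 ((0.0, 0.0), (0.0, 0.0), 0.0)
0.085 0 ((0.0, 0.0), (0.0, 0.0), 0.0)
```

View pics/j7.png

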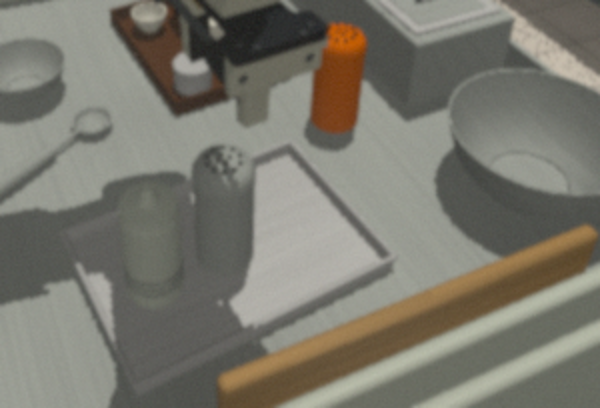

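```bash
python3 - <<'E'
from h import *
for t in ('top0','side0','side5'):
    c=dict(np.load(f'pics/{t}.npz'));W=world(c)
    m=(abs(W[...,0]-.613)<.04)&(abs(W[...,1]-.103)<.04)&(W[...,2]>.07)&(W[...,2]<.104);P=W[m]
    for nm,k in (('front',P[P[:,0]<.592]),('right',P[P[:,1]<.082]),('left',P[P[:,1]>.124])):
        if len(k)>15:
            a,b=(1,0) if nm=='front' else (0,1)
            lo,hi=np.percentile(k[:,a],[5,95]);k2=k[(k[:,a]>lo)&(k[:,a]<hi)]
            vx,vy,x0,y0=cv2.fitLine(k2[:,:2].astype(np.float32),cv2.DIST_HUBER,0,.001,.001).ravel()
            print(t,nm,len(k2),'ang',np.degrees(np.arctan2(vy,vx)).round(1),x0,y0, k2[:,a].min(),k2[:,a].max())
E
```

```text
top0 front 74 ang 89.3 0.58656543 0.10290876 0.07902417850351177 0.12507863560721655
top0 right 33 ang -1.9 0.6059121 0.077563226 0.5867659895394232 0.6330490068735333
top0 left 15 ang 0.6 0.60132957 0.12951083 0.5866594043090398 0.63817441614514
side0 front 32 ang -88.5 0.5868753 0.10203654 0.07959326374079861 0.1202950990976307
side0 right 143 ang -0.1 0.6164124 0.077454 0.5928646526649946 0.6382601713692966
side5 front 67 ang -89.0 0.5868896 0.09595579 0.07610835041739107 0.12043876098571407
side5 right 135 ang -1.5 0.6067733 0.077693574 0.5877766242365994 0.6261631116147296
```

The face fits put the soy bottle's yaw at about 0° and its centre at (0.6135, 0.104). Its front face is at x≈0.587 and its right face at y≈0.0775, which fits a 54 mm body.

Request:
{"fn": "apply_moves", "kwargs": {
  "rows": [
    [[0.01, 0, 0.025], 0],
    [[0.025, 0, 0.065], 0],
    [[0.042, 0, 0.105], 1],
    [[0.058, 0, 0.145], 2],
    [[0.074, 0, 0.185], 3],
    [[0.09, 0, 0.225], 3.5],
    [[0.106, 0, 0.265], 3.5],
    [[0.122, 0, 0.305], 3.5],
    [[0.138, 0, 0.345], 3.5],
    [[0.152, 0.005, 0.38], 3.5],
    [[0.16, 0.015, 0.402], 3.5],
    [[0.162, 0.04, 0.41], 3.5],
    [[0.162, 0.07, 0.41], 3.5],
    [[0.162, 0.1, 0.41], 3.5],
    [[0.162, 0.125, 0.41], 3.5],
    [[0.162, 0.138, 0.41], 3.5],
    [[0.162, 0.142, 0.41], 3.5],
    [[0.162, 0.142, 0.41], 3.5],
    [[0.162, 0.142, 0.41], 3.5]
  ]
}}

```text
time_s: 19.3
tcp_pos: [0.6143, 0.1045, 0.1437]
eef_rot: [-90.0, -0.1, -0.0]
contact_force: [0.0, 0.4, -0.3]
gripper_width: 0.0875
```

```bash
python3 - <<'E'
from h import *
to([.6135,.104,.144],0)
s,c=cap('side','side8'); cv2.imwrite('pics/side8c.png',cv2.resize(c['pixels'][90:250,180:340],None,fx=3,fy=3))
E
```

```text
now [0.6143 0.1045 0.1437] [-8.996e+01 -8.000e-02 -3.000e-02] J [  27.6   23.1  -16.6    0.   -50.2 -117.6] F [ 0.   0.4 -0.3] w 0.0875 t 19.3
shift [-0.0008 -0.0003 -0.0005] turn -0.03
```

View pics/side8c.png

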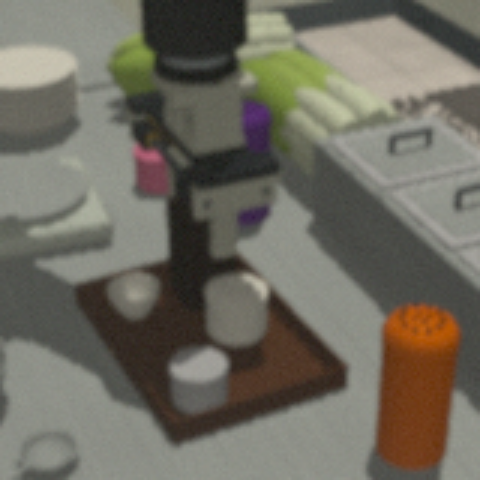

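The jaws are around the soy bottle, with the right finger above the pot. I close.

Request:
{"fn": "apply_moves", "kwargs": {
  "rows": [
    [[0, 0, 0], 0],
    [[0, 0, 0], 0],
    [[0, 0, 0], 0],
    [[0, 0, 0], 0],
    [[0, 0, 0], 0],
    [[0, 0, 0], 0]
  ],
  "gripper": 0,
  "grip_force": 25
}}

```text
time_s: 20.1
tcp_pos: [0.6139, 0.1044, 0.1427]
eef_rot: [-90.0, -0.0, -0.0]
contact_force: [0.7, -0.7, 0.5]
gripper_width: 0.0538
```

```bash
python3 - <<'E'
from h import *
to([.557,-.308,.144],0)
E
```

```text
now [0.6139 0.1044 0.1427] [-9.e+01 -0.e+00 -3.e-02] J [  27.6   23.1  -16.7   -0.   -50.2 -117.6] F [ 0.7 -0.7  0.5] w 0.0538 t 20.1
shift [-0.0566 -0.0014 -0.4124] turn -0.03
```

Request:
{"fn": "apply_moves", "kwargs": {
  "rows": [
    [[0, -0.015, 0], 0],
    [[0, -0.05, 0], 0],
    [[0, -0.09, 0], 0],
    [[0, -0.13, 0], 0],
    [[0, -0.16, 0], 0],
    [[-0.002, -0.17, -0.018], 0],
    [[-0.008, -0.17, -0.058], 0],
    [[-0.014, -0.17, -0.1], 0],
    [[-0.02, -0.17, -0.145], 0],
    [[-0.026, -0.17, -0.19], 0],
    [[-0.032, -0.17, -0.235], 0],
    [[-0.038, -0.17, -0.28], 0],
    [[-0.044, -0.17, -0.32], 0],
    [[-0.049, -0.17, -0.36], 0],
    [[-0.053, -0.17, -0.39], 0],
    [[-0.056, -0.165, -0.405], 0],
    [[-0.057, -0.15, -0.412], 0],
    [[-0.057, -0.12, -0.412], 0],
    [[-0.057, -0.08, -0.412], 0],
    [[-0.057, -0.07, -0.412], 0]
  ]
}}

```text
time_s: 22.6
tcp_pos: [0.5547, -0.3064, 0.2089]
eef_rot: [-89.9, 0.3, -0.0]
contact_force: [-0.3, -0.2, -3.1]
gripper_width: 0.0537
```

Request:
{"fn": "apply_moves", "kwargs": {
  "rows": [
    [[0, 0.02, 0], 0],
    [[0, 0.035, 0], 0],
    [[0, 0.045, 0], 0],
    [[0, 0.045, 0], 0],
    [[0, 0.045, 0], 0]
  ]
}}

```text
time_s: 23.22
tcp_pos: [0.5571, -0.3078, 0.1684]
eef_rot: [-90.0, -0.1, -0.0]
contact_force: [-0.6, -0.4, -3.4]
gripper_width: 0.054
```

```bash
python3 - <<'E'
from h import *
to([.557,-.308,.1432],0)
s,c=cap('side','side9'); cv2.imwrite('pics/side9c.png',cv2.resize(c['pixels'][180:384,150:450],None,fx=2,fy=2))
E
```

```text
now [ 0.5571 -0.3078  0.1684] [-9.003e+01 -6.000e-02 -2.000e-02] J [-11.4  22.7 -13.4   0.  -53.8 -78.7] F [-0.6 -0.4 -3.4] w 0.054 t 23.225
shift [-0.0001  0.0252 -0.0002] turn -0.02
```

View pics/side9c.png

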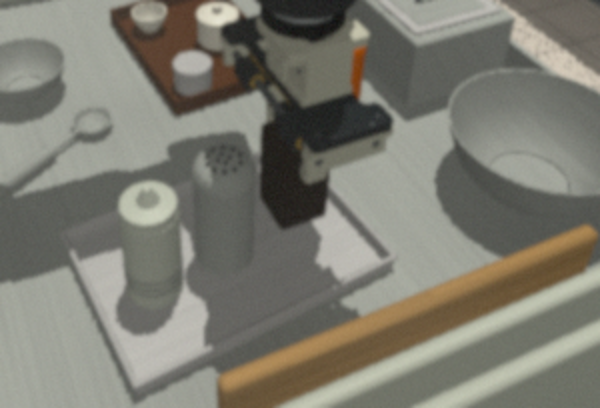

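The soy bottle hangs over the far end of the sheet tray with room on every side. I lower it and release.

Request:
{"fn": "apply_moves", "kwargs": {
  "rows": [
    [[0, 0.012, 0], 0],
    [[0, 0.02, 0], 0],
    [[0, 0.024, 0], 0],
    [[0, 0.025, 0], 0],
    [[0, 0.025, 0], 0],
    [[0, 0.025, 0], 0]
  ]
}}

```text
time_s: 24.02
tcp_pos: [0.5567, -0.3077, 0.1427]
eef_rot: [-90.0, -0.0, -0.0]
contact_force: [-0.7, 0.0, -3.4]
gripper_width: 0.0538
```

Request:
{"fn": "apply_moves", "kwargs": {
  "rows": [
    [[0, 0, 0], 0],
    [[0, 0, 0], 0],
    [[0, 0, 0], 0],
    [[0, -0.01, 0], 0],
    [[0, -0.03, 0], 0],
    [[0, -0.06, 0], 0],
    [[0, -0.1, 0], 0],
    [[0, -0.14, 0], 0],
    [[-0.01, -0.15, 0.03], 0],
    [[-0.03, -0.15, 0.07], 0],
    [[-0.06, -0.15, 0.11], 0],
    [[-0.09, -0.15, 0.15], 0],
    [[-0.11, -0.15, 0.18], 0],
    [[-0.12, -0.15, 0.2], 0],
    [[-0.12, -0.15, 0.2], 0]
  ],
  "gripper": 1
}}

```text
time_s: 25.9
tcp_pos: [0.4363, -0.1067, 0.2939]
eef_rot: [-90.0, -0.1, 0.1]
contact_force: [0.8, -0.6, 1.6]
gripper_width: 0.0875
```

```bash
python3 - <<'E'
from h import *
to([.62,.0325,.078],3.5)
s,c=cap('side','side10'); s,d=cap('top','top10')
cv2.imwrite('pics/j10.png',np.hstack([cv2.resize(c['pixels'][80:384,150:450],None,fx=1.3,fy=1.3),cv2.resize(d['pixels'][80:384,180:480],None,fx=1.3,fy=1.3)]))
for cc,t in((c,'side'),(d,'top')):
    W=world(cc)
    for n,x,y,z0,z1,rr in [('sq',.398,-.323,.04,.10,.028),('shaker',.477,-.315,.05,.108,.0295)]:
        dd=np.hypot(W[...,0]-x,W[...,1]-y);P=W[(dd<rr+.007)&(dd>rr-.008)&(W[...,2]>z0)&(W[...,2]<z1)]
        if len(P)>20: print(t,n,len(P),circ(P))
    P=W[(np.hypot(W[...,0]-.62,W[...,1]-.0325)<.038)&(W[...,2]>.04)&(W[...,2]<.066)]
    if len(P)>20: print(t,'pot',len(P),P.min(0),P.max(0), (P.min(0)+P.max(0))/2)
    P=W[(abs(W[...,0]-.557)<.04)&(abs(W[...,1]+.308)<.04)&(W[...,2]>.05)&(W[...,2]<.2)]
    if len(P)>20: print(t,'soy',P.min(0),P.max(0))
E
```

```text
now [ 0.4363 -0.1067  0.2939] [-89.98  -0.13   0.09] J [  11.5   -1.5  -26.2    0.   -65.2 -101.4] F [ 0.8 -0.6  1.6] w 0.0875 t 25.9
shift [0.1835 0.2164 0.1388] turn -3.41
side sq 648 (np.float64(0.3982593404959041), np.float64(-0.3232554203785511), np.float64(0.027432365738044386))
side shaker 614 (np.float64(0.47662350672777376), np.float64(-0.31487601901458345), np.float64(0.028902336019048087))
side pot 246 [0.58994074 0.00368821 0.0404982 ] [0.64721467 0.06419184 0.06447997] [0.6185777  0.03394003 0.05248908]
side soy [ 0.52847828 -0.33704425  0.05006761] [ 0.5826047  -0.28168549  0.1382089 ]
top sq 190 (np.float64(0.397813712934482), np.float64(-0.3233692072337181), np.float64(0.027427898769672266))
top pot 438 [0.58960398 0.00344852 0.04192009] [0.64926236 0.06147288 0.06547352] [0.61943317 0.0324607  0.05369681]
```

View pics/j10.png

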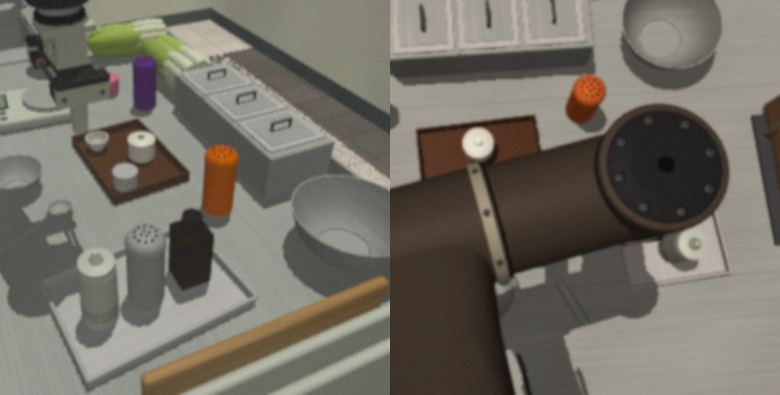

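All three stand upright in a row on the sheet tray and the pot is free. I go for the pot.

Request:
{"fn": "apply_moves", "kwargs": {
  "rows": [
    [[0.03, 0, 0.023], -1],
    [[0.07, 0, 0.053], -2],
    [[0.11, 0, 0.083], -3],
    [[0.15, 0.01, 0.113], -3.4],
    [[0.175, 0.03, 0.132], -3.4],
    [[0.1825, 0.06, 0.139], -3.4],
    [[0.1825, 0.1, 0.139], -3.4],
    [[0.1825, 0.14, 0.139], -3.4],
    [[0.1825, 0.17, 0.139], -3.4],
    [[0.1825, 0.195, 0.139], -3.4],
    [[0.1825, 0.21, 0.139], -3.4],
    [[0.1825, 0.215, 0.139], -3.4],
    [[0.1825, 0.216, 0.139], -3.4],
    [[0.1825, 0.216, 0.139], -3.4]
  ]
}}

```text
time_s: 27.75
tcp_pos: [0.6198, 0.0314, 0.0776]
eef_rot: [-90.0, -0.1, 3.4]
contact_force: [-0.1, -0.2, 0.5]
gripper_width: 0.088
```

```bash
python3 - <<'E'
from h import *
to([.619,.033,.078],3.5)
s,c=cap('side','side11'); cv2.imwrite('pics/side11c.png',cv2.resize(c['pixels'][90:250,180:340],None,fx=3,fy=3))
E
```

```text
now [0.6198 0.0314 0.0776] [-8.998e+01 -8.000e-02  3.380e+00] J [  20.9   27.5  -20.2    0.   -42.3 -107.5] F [-0.1 -0.2  0.5] w 0.088 t 27.75
shift [-0.0007 -0.0004  0.0016] turn -0.12
```

View pics/side11c.png

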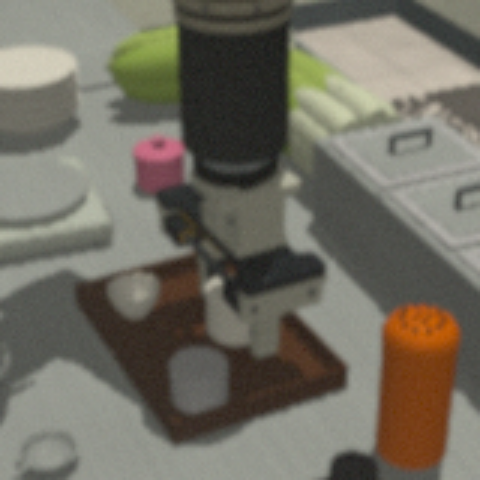

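Request:
{"fn": "apply_moves", "kwargs": {
  "rows": [
    [[0, 0, 0], 0],
    [[0, 0, 0], 0],
    [[0, 0, 0], 0],
    [[0, 0, 0], 0],
    [[0, 0, 0], 0],
    [[0, 0, 0], 0]
  ],
  "gripper": 0,
  "grip_force": 25
}}

```text
time_s: 28.55
tcp_pos: [0.6195, 0.0315, 0.0769]
eef_rot: [-90.0, -0.0, 3.4]
contact_force: [-1.0, 2.3, 1.7]
gripper_width: 0.0581
```

```bash
python3 - <<'E'
from h import *
to([.4935,.3262,.117],3.5)
E
```

```text
now [0.6195 0.0315 0.0769] [-8.999e+01 -3.000e-02  3.380e+00] J [  20.9   27.5  -20.2   -0.   -42.2 -107.5] F [-1.   2.3  1.7] w 0.0581 t 28.55
shift [-0.1084 -0.0401  0.3016] turn -0.12
```

Request:
{"fn": "apply_moves", "kwargs": {
  "rows": [
    [[0, -0.015, 0], 0],
    [[0, -0.045, 0], 0],
    [[0, -0.08, 0], 0],
    [[0, -0.11, 0], 0],
    [[-0.006, -0.12, 0.015], 0],
    [[-0.02, -0.12, 0.05], 0],
    [[-0.034, -0.12, 0.09], 0],
    [[-0.048, -0.12, 0.13], 0],
    [[-0.062, -0.12, 0.17], 0],
    [[-0.076, -0.12, 0.21], 0],
    [[-0.09, -0.12, 0.25], 0],
    [[-0.1, -0.12, 0.28], 0],
    [[-0.106, -0.12, 0.295], 0],
    [[-0.1085, -0.11, 0.3016], 0],
    [[-0.1085, -0.09, 0.3016], 0],
    [[-0.1085, -0.07, 0.3016], 0],
    [[-0.1085, -0.06, 0.3016], 0],
    [[-0.1085, -0.06, 0.3016], 0],
    [[-0.1085, -0.06, 0.3016], 0]
  ]
}}

```text
time_s: 30.92
tcp_pos: [0.4937, 0.326, 0.1372]
eef_rot: [-90.0, -0.0, 3.4]
contact_force: [0.3, 1.4, -1.1]
gripper_width: 0.0583
```

```bash
python3 - <<'E'
from h import *
to([.4935,.3262,.1165],3.5)
s,c=cap('side','side12'); cv2.imwrite('pics/side12c.png',cv2.resize(c['pixels'][60:220,110:270],None,fx=3,fy=3))
E
```

```text
now [0.4937 0.326  0.1372] [-8.998e+01 -4.000e-02  3.360e+00] J [  52.4   21.   -21.1    0.   -47.8 -139. ] F [ 0.3  1.4 -1.1] w 0.0583 t 30.925
shift [-0.0002  0.0207  0.0002] turn -0.14
```

View pics/side12c.png

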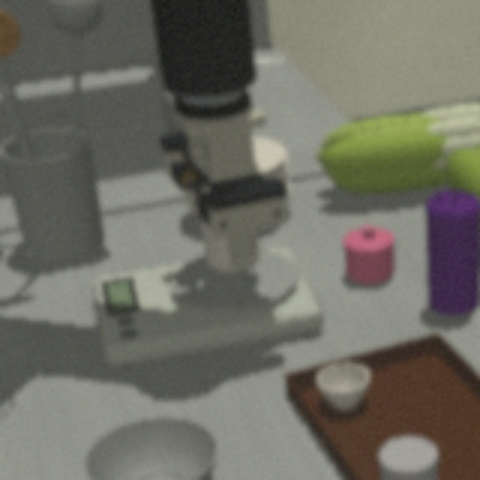

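Request:
{"fn": "apply_moves", "kwargs": {
  "rows": [
    [[0, 0.01, 0], 0],
    [[0, 0.017, 0], 0],
    [[0, 0.02, 0], 0],
    [[0, 0.0205, 0], 0],
    [[0, 0.0205, 0], 0],
    [[0, 0.0205, 0], 0]
  ]
}}

```text
time_s: 31.72
tcp_pos: [0.4933, 0.3261, 0.1163]
eef_rot: [-90.0, -0.0, 3.4]
contact_force: [0.3, -0.2, -1.8]
gripper_width: 0.0582
```

Request:
{"fn": "apply_moves", "kwargs": {
  "rows": [
    [[0, 0, 0], 0],
    [[0, 0, 0], 0],
    [[0, 0, 0], 0],
    [[0, 0, 0], 0],
    [[0, -0.01, 0], 0],
    [[0, -0.03, 0], 0],
    [[0, -0.06, 0], 0],
    [[0, -0.1, 0], 0],
    [[0, -0.14, 0], 0],
    [[0, -0.18, 0], 0],
    [[0, -0.18, -0.04], 0],
    [[0, -0.18, -0.08], 0],
    [[0, -0.18, -0.12], 0],
    [[0, -0.18, -0.16], 0],
    [[0, -0.18, -0.2], 0],
    [[0, -0.18, -0.22], 0]
  ],
  "gripper": 1
}}

```text
time_s: 33.72
tcp_pos: [0.506, 0.1047, 0.2971]
eef_rot: [-90.0, -0.1, 3.3]
contact_force: [-0.4, -0.4, 0.1]
gripper_width: 0.0872
```

```bash
python3 - <<'E'
from h import *
to([.557,-.308,.144],0)
s,c=cap('side','side13'); s,d=cap('top','top13')
cv2.imwrite('pics/j13.png',np.hstack([cv2.resize(c['pixels'][60:220,110:270],None,fx=2.4,fy=2.4),cv2.resize(d['pixels'][160:320,60:220],None,fx=2.4,fy=2.4)]))
for cc,t in((c,'side'),(d,'top')):
    W=world(cc)
    P=W[(np.hypot(W[...,0]-.4935,W[...,1]-.326)<.045)&(W[...,2]>.08)&(W[...,2]<.11)]
    if len(P)>20: print(t,'pot',len(P),P.min(0),P.max(0), (P.min(0)+P.max(0))/2)
    P=W[(np.hypot(W[...,0]-.4935,W[...,1]-.326)<.09)&(W[...,2]>.036)&(W[...,2]<.05)]
    if len(P)>20: print(t,'plate',len(P),P.min(0),P.max(0), (P.min(0)+P.max(0))/2)
E
```

```text
now [0.506  0.1047 0.2971] [-8.998e+01 -5.000e-02  3.300e+00] J [  33.5    5.3  -18.6    0.   -66.  -120.2] F [-0.4 -0.4  0.1] w 0.0872 t 33.725
shift [ 0.027   0.1529 -0.415 ] turn 3.3
side pot 161 [0.4649046  0.29109344 0.08014413] [0.52342326 0.35617291 0.10459657] [0.49416393 0.32363318 0.09237035]
side plate 514 [0.42412574 0.25640619 0.03680262] [0.56079353 0.39307822 0.04984528] [0.49245963 0.32474221 0.04332395]
top plate 857 [0.42420916 0.25834603 0.03653667] [0.51262169 0.37105324 0.0496415 ] [0.46841543 0.31469963 0.04308909]
```

View pics/j13.png

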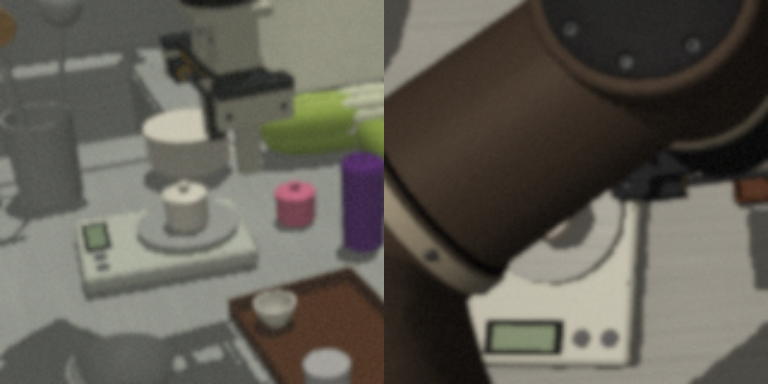

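The pot stands on the plate; the side view puts it at about (0.494, 0.324) against the plate centre (0.4935, 0.326). Now I return the three, starting with the soy bottle, re-gripping it where I released it (0.5567, -0.3077).

Request:
{"fn": "apply_moves", "kwargs": {
  "rows": [
    [[0.002, 0, -0.03], 0],
    [[0.004, 0, -0.075], 1],
    [[0.007, 0, -0.12], 2],
    [[0.01, 0, -0.165], 3],
    [[0.013, 0, -0.21], 3.3],
    [[0.016, 0, -0.255], 3.3],
    [[0.019, 0, -0.3], 3.3],
    [[0.022, 0, -0.345], 3.3],
    [[0.025, 0, -0.38], 3.3],
    [[0.0265, 0.005, -0.405], 3.3],
    [[0.0267, 0.02, -0.4147], 3.3],
    [[0.0267, 0.05, -0.4147], 3.3],
    [[0.0267, 0.085, -0.4147], 3.3],
    [[0.0267, 0.12, -0.4147], 3.3],
    [[0.0267, 0.14, -0.4147], 3.3],
    [[0.0267, 0.15, -0.4147], 3.3],
    [[0.0267, 0.153, -0.4147], 3.3],
    [[0.0267, 0.153, -0.4147], 3.3],
    [[0.0267, 0.153, -0.4147], 3.3]
  ]
}}

```text
time_s: 36.2
tcp_pos: [0.5577, -0.3061, 0.1441]
eef_rot: [-90.0, -0.1, 0.1]
contact_force: [0.5, -0.3, 0.0]
gripper_width: 0.0878
```

```bash
python3 - <<'E'
from h import *
to([.5567,-.3077,.143],0)
s,c=cap('side','side14'); cv2.imwrite('pics/side14c.png',cv2.resize(c['pixels'][180:384,150:450],None,fx=2,fy=2))
E
```

```text
now [ 0.5577 -0.3061  0.1441] [-9.002e+01 -8.000e-02  8.000e-02] J [-11.2  24.1 -14.9   0.  -51.  -78.7] F [ 0.5 -0.3  0. ] w 0.0878 t 36.2
shift [-0.001   0.0011 -0.0016] turn 0.08
```

View pics/side14c.png

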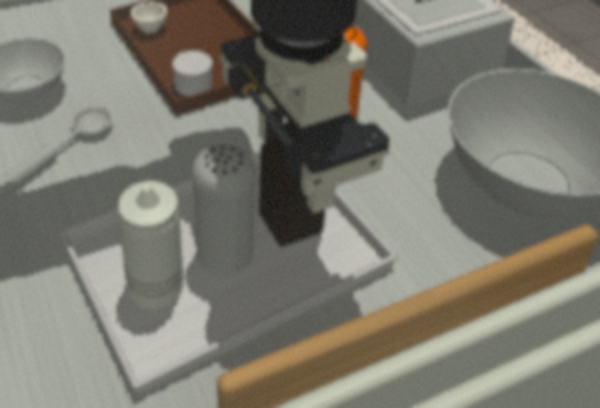

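The jaws are around the soy bottle. I apply the small correction and grip.

Request:
{"fn": "apply_moves", "kwargs": {
  "rows": [
    [[-0.001, 0.001, -0.0015], 0],
    [[-0.001, 0.001, -0.0015], 0]
  ]
}}

```text
time_s: 36.5
tcp_pos: [0.5561, -0.3077, 0.1423]
eef_rot: [-90.0, -0.0, 0.1]
contact_force: [-0.7, -0.2, -0.3]
gripper_width: 0.0878
```

Request:
{"fn": "apply_moves", "kwargs": {
  "rows": [
    [[0, 0, 0], 0],
    [[0, 0, 0], 0],
    [[0, 0, 0], 0],
    [[0, 0, 0], 0],
    [[0, 0, 0], 0],
    [[0, 0, 0], 0]
  ],
  "gripper": 0
}}

```text
time_s: 37.25
tcp_pos: [0.5562, -0.3075, 0.1421]
eef_rot: [-90.0, 0.0, 0.1]
contact_force: [0.9, -0.6, 0.3]
gripper_width: 0.0538
```

```bash
python3 - <<'E'
from h import *
to([.6137,.1042,.1435],0)
E
```

```text
now [ 0.5562 -0.3075  0.1421] [-9.e+01  0.e+00  7.e-02] J [-11.4  24.2 -15.   -0.  -50.8 -78.6] F [ 0.9 -0.6  0.3] w 0.0538 t 37.25
shift [ 0.058  -0.0014  0.4116] turn 0.07
```

Request:
{"fn": "apply_moves", "kwargs": {
  "rows": [
    [[0, -0.015, 0], 0],
    [[0, -0.05, 0], 0],
    [[0, -0.09, 0], 0],
    [[0, -0.13, 0], 0],
    [[0, -0.16, 0], 0],
    [[0.002, -0.17, 0.018], 0],
    [[0.008, -0.17, 0.058], 0],
    [[0.014, -0.17, 0.1], 0],
    [[0.02, -0.17, 0.145], 0],
    [[0.026, -0.17, 0.19], 0],
    [[0.032, -0.17, 0.235], 0],
    [[0.038, -0.17, 0.28], 0],
    [[0.044, -0.17, 0.32], 0],
    [[0.049, -0.17, 0.36], 0],
    [[0.054, -0.17, 0.39], 0],
    [[0.057, -0.165, 0.405], 0],
    [[0.058, -0.15, 0.4116], 0],
    [[0.058, -0.12, 0.4116], 0],
    [[0.058, -0.08, 0.4116], 0],
    [[0.058, -0.07, 0.4116], 0]
  ]
}}

```text
time_s: 39.75
tcp_pos: [0.6116, 0.1027, 0.2085]
eef_rot: [-90.1, 0.4, -0.0]
contact_force: [-0.5, -0.5, -3.5]
gripper_width: 0.0537
```

Request:
{"fn": "apply_moves", "kwargs": {
  "rows": [
    [[0, 0.02, 0], 0],
    [[0, 0.035, 0], 0],
    [[0, 0.045, 0], 0],
    [[0, 0.045, 0], 0],
    [[0, 0.045, 0], 0]
  ]
}}

```text
time_s: 40.38
tcp_pos: [0.6142, 0.1043, 0.1679]
eef_rot: [-90.0, -0.1, 0.1]
contact_force: [0.4, -0.3, -3.5]
gripper_width: 0.0537
```

```bash
python3 - <<'E'
from h import *
to([.6137,.1042,.143],0)
s,c=cap('side','side15'); cv2.imwrite('pics/side15c.png',cv2.resize(c['pixels'][90:250,180:340],None,fx=3,fy=3))
E
```

```text
now [0.6142 0.1043 0.1679] [-8.998e+01 -6.000e-02  8.000e-02] J [  27.6   21.6  -15.3    0.   -53.1 -117.5] F [ 0.4 -0.3 -3.5] w 0.0537 t 40.375
shift [-0.0005  0.0249 -0.0001] turn 0.08
```

View pics/side15c.png

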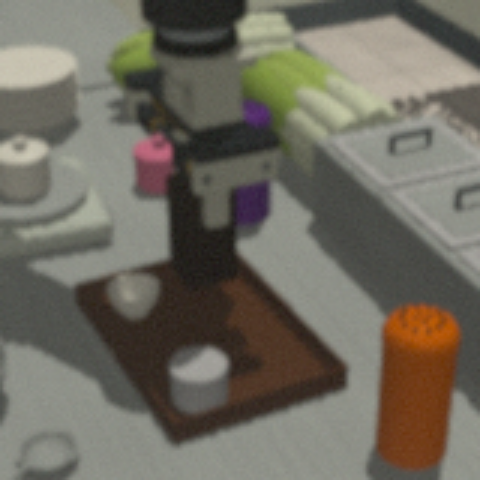

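Request:
{"fn": "apply_moves", "kwargs": {
  "rows": [
    [[0, 0.012, 0], 0],
    [[0, 0.02, 0], 0],
    [[0, 0.0245, 0], 0],
    [[0, 0.025, 0], 0],
    [[0, 0.025, 0], 0],
    [[0, 0.025, 0], 0]
  ]
}}

```text
time_s: 41.18
tcp_pos: [0.6137, 0.1041, 0.1421]
eef_rot: [-90.0, -0.0, 0.1]
contact_force: [-0.3, -0.1, -3.4]
gripper_width: 0.0539
```

Request:
{"fn": "apply_moves", "kwargs": {
  "rows": [
    [[0, 0, 0], 0],
    [[0, 0, 0], 0],
    [[0, 0, 0], 0],
    [[0, -0.01, 0], 0],
    [[0, -0.03, 0], 0],
    [[0, -0.06, 0], 0],
    [[0, -0.1, 0], 0],
    [[0, -0.14, 0], 0],
    [[0, -0.15, 0], 0],
    [[0, -0.15, 0], 0]
  ],
  "gripper": 1
}}

```text
time_s: 42.42
tcp_pos: [0.6138, 0.1042, 0.2932]
eef_rot: [-89.9, -0.1, 0.1]
contact_force: [0.2, -0.1, -0.1]
gripper_width: 0.0878
```

```bash
python3 - <<'E'
from h import *
to([.4769,-.3148,.1437],3.5)
s,c=cap('side','side16'); cv2.imwrite('pics/side16c.png',cv2.resize(c['pixels'][90:250,180:340],None,fx=3,fy=3))
W=world(c)
m=(abs(W[...,0]-.613)<.04)&(abs(W[...,1]-.103)<.036)&(W[...,2]>.126)&(W[...,2]<.15);P=W[m];print('cap now',len(P),P.mean(0),'was .6115 .0987 .1338')
E
```

```text
now [0.6138 0.1042 0.2932] [-8.994e+01 -9.000e-02  7.000e-02] J [  27.6   15.6   -6.3   -0.   -68.  -117.5] F [ 0.2 -0.1 -0.1] w 0.0878 t 42.425
shift [-0.1376  0.1488 -0.419 ] turn -3.43
cap now 78 [0.6114014  0.09856833 0.13368968] was .6115 .0987 .1338
```

View pics/side16c.png

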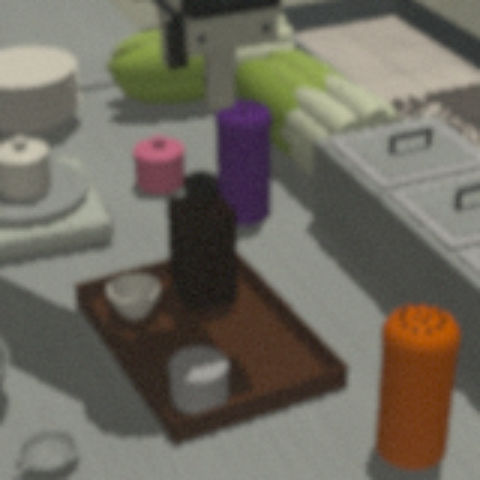

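The soy bottle is back upright and its cap is within 0.2 mm of its start position. Next is the shaker.

Request:
{"fn": "apply_moves", "kwargs": {
  "rows": [
    [[-0.01, 0, -0.03], 0],
    [[-0.025, 0, -0.075], -1],
    [[-0.04, 0, -0.12], -2],
    [[-0.055, 0, -0.165], -3],
    [[-0.07, 0, -0.21], -3.4],
    [[-0.085, 0, -0.255], -3.4],
    [[-0.1, 0, -0.3], -3.4],
    [[-0.115, 0, -0.345], -3.4],
    [[-0.127, 0, -0.385], -3.4],
    [[-0.135, 0.005, -0.41], -3.4],
    [[-0.1376, 0.02, -0.419], -3.4],
    [[-0.1376, 0.05, -0.419], -3.4],
    [[-0.1376, 0.085, -0.419], -3.4],
    [[-0.1376, 0.12, -0.419], -3.4],
    [[-0.1376, 0.138, -0.419], -3.4],
    [[-0.1376, 0.147, -0.419], -3.4],
    [[-0.1376, 0.149, -0.419], -3.4],
    [[-0.1376, 0.149, -0.419], -3.4],
    [[-0.1376, 0.149, -0.419], -3.4]
  ]
}}

```text
time_s: 44.85
tcp_pos: [0.477, -0.3151, 0.144]
eef_rot: [-90.0, -0.1, 3.5]
contact_force: [0.2, 0.4, 1.0]
gripper_width: 0.0871
```

```bash
python3 - <<'E'
from h import *
to([.4769,-.3148,.1437],3.5)
s,c=cap('side','side17'); cv2.imwrite('pics/side17c.png',cv2.resize(c['pixels'][180:384,150:450],None,fx=2,fy=2))
E
```

```text
now [ 0.477  -0.3151  0.144 ] [-9.003e+01 -8.000e-02  3.470e+00] J [-13.8  18.9 -23.3   0.  -47.7 -72.7] F [0.2 0.4 1. ] w 0.0871 t 44.85
shift [-0.0001  0.0003  0.0003] turn -0.03
```

View pics/side17c.png

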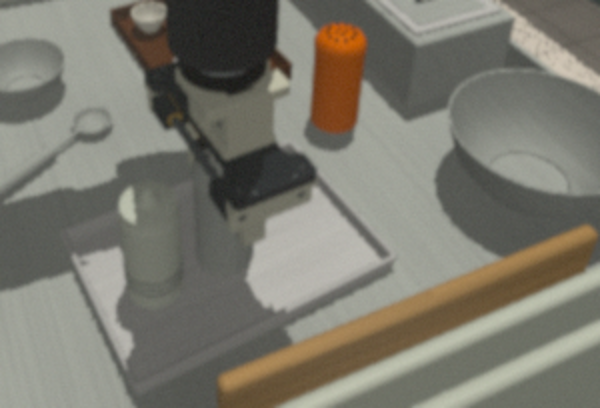

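Request:
{"fn": "apply_moves", "kwargs": {
  "rows": [
    [[0, 0, 0], 0],
    [[0, 0, 0], 0],
    [[0, 0, 0], 0],
    [[0, 0, 0], 0],
    [[0, 0, 0], 0],
    [[0, 0, 0], 0]
  ],
  "gripper": 0
}}

```text
time_s: 45.65
tcp_pos: [0.4767, -0.315, 0.1432]
eef_rot: [-90.0, -0.0, 3.5]
contact_force: [0.8, 1.5, 1.7]
gripper_width: 0.0598
```

```bash
python3 - <<'E'
from h import *
to([.6223,-.0354,.144],3.5)
E
```

```text
now [ 0.4767 -0.315   0.1432] [-90.    -0.     3.47] J [-13.8  19.  -23.4  -0.  -47.7 -72.7] F [0.8 1.5 1.7] w 0.0598 t 45.65
shift [ 0.1623 -0.0008  0.2702] turn -0.03
```

Request:
{"fn": "apply_moves", "kwargs": {
  "rows": [
    [[0, -0.015, 0], 0],
    [[0, -0.05, 0], 0],
    [[0, -0.09, 0], 0],
    [[0, -0.13, 0], 0],
    [[0, -0.16, 0], 0],
    [[0.01, -0.17, 0.018], 0],
    [[0.034, -0.17, 0.056], 0],
    [[0.058, -0.17, 0.096], 0],
    [[0.082, -0.17, 0.136], 0],
    [[0.106, -0.17, 0.176], 0],
    [[0.13, -0.17, 0.216], 0],
    [[0.148, -0.17, 0.247], 0],
    [[0.158, -0.165, 0.264], 0],
    [[0.1623, -0.15, 0.2702], 0],
    [[0.1623, -0.12, 0.2702], 0],
    [[0.1623, -0.09, 0.2702], 0],
    [[0.1623, -0.06, 0.2702], 0],
    [[0.1623, -0.04, 0.2702], 0],
    [[0.1623, -0.03, 0.2702], 0],
    [[0.1623, -0.03, 0.2702], 0]
  ]
}}

```text
time_s: 48.15
tcp_pos: [0.6216, -0.036, 0.1723]
eef_rot: [-90.0, 0.1, 3.4]
contact_force: [1.0, 0.4, -3.6]
gripper_width: 0.0598
```

```bash
python3 - <<'E'
from h import *
to([.6223,-.0354,.1437],3.5)
s,c=cap('side','side18'); cv2.imwrite('pics/side18c.png',cv2.resize(c['pixels'][90:250,180:340],None,fx=3,fy=3))
E
```

```text
now [ 0.6216 -0.036   0.1723] [-90.02   0.1    3.43] J [  14.6   21.4  -14.9   -0.   -53.8 -101.2] F [ 1.   0.4 -3.6] w 0.0598 t 48.15
shift [0.0007 0.0286 0.0006] turn -0.07
```

View pics/side18c.png

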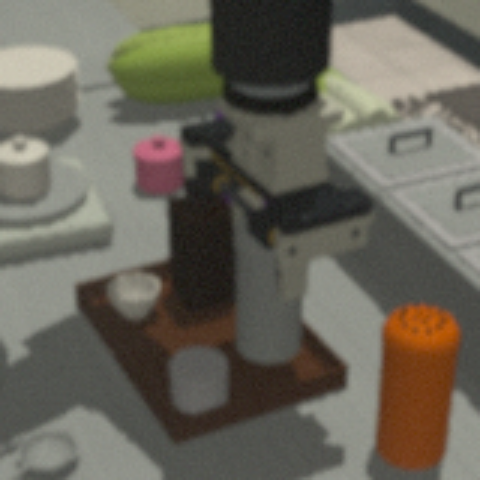

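Request:
{"fn": "apply_moves", "kwargs": {
  "rows": [
    [[0, 0.012, 0], 0],
    [[0, 0.022, 0], 0],
    [[0, 0.027, 0], 0],
    [[0, 0.0285, 0], 0],
    [[0, 0.0285, 0], 0],
    [[0, 0.0285, 0], 0]
  ]
}}

```text
time_s: 48.95
tcp_pos: [0.6225, -0.0354, 0.145]
eef_rot: [-90.0, -0.0, 3.5]
contact_force: [-0.4, -0.9, -3.0]
gripper_width: 0.0597
```

Request:
{"fn": "apply_moves", "kwargs": {
  "rows": [
    [[0, 0, 0], 0],
    [[0, 0, 0], 0],
    [[0, 0, 0], 0],
    [[0, -0.01, 0], 0],
    [[0, -0.03, 0], 0],
    [[0, -0.06, 0], 0],
    [[0, -0.1, 0], 0],
    [[0, -0.14, 0], 0],
    [[0, -0.15, 0], 0],
    [[0, -0.15, 0], 0]
  ],
  "gripper": 1
}}

```text
time_s: 50.2
tcp_pos: [0.6223, -0.0355, 0.2956]
eef_rot: [-90.0, -0.1, 3.5]
contact_force: [-0.1, 0.3, -0.8]
gripper_width: 0.0878
```

```bash
python3 - <<'E'
from h import *
to([.398,-.3235,.1448],3.5)
s,c=cap('side','side19'); cv2.imwrite('pics/side19c.png',cv2.resize(c['pixels'][90:250,180:340],None,fx=3,fy=3))
c0=dict(np.load('pics/side0.npz'))
for cc in (c0,c):
    W=world(cc);d=np.hypot(W[...,0]-.622,W[...,1]+.035);P=W[(d<.036)&(d>.02)&(W[...,2]>.06)&(W[...,2]<.105)];print(len(P),circ(P))
E
```

```text
now [ 0.6223 -0.0355  0.2956] [-89.97  -0.1    3.46] J [  14.7   15.6   -6.    -0.   -68.4 -101.2] F [-0.1  0.3 -0.8] w 0.0878 t 50.2
shift [-0.2416  0.1503 -0.274 ] turn -0.04
319 (np.float64(0.6212409349600024), np.float64(-0.03659646457738913), np.float64(0.02782782043838951))
319 (np.float64(0.6218928002317581), np.float64(-0.03621336184284063), np.float64(0.028216995123409572))
```

View pics/side19c.png

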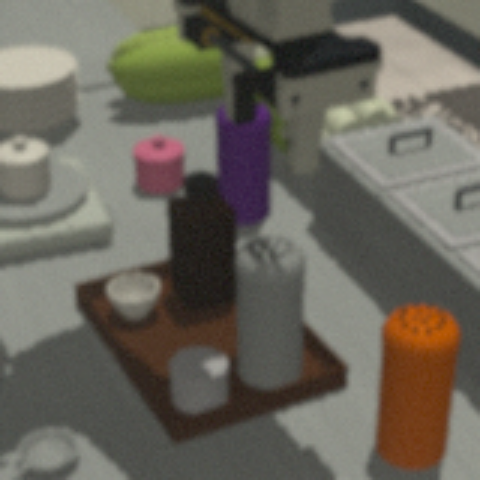

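The shaker is back within 1 mm of where it started. Now the squeeze bottle.

Request:
{"fn": "apply_moves", "kwargs": {
  "rows": [
    [[-0.02, 0, -0.02], 0],
    [[-0.05, 0, -0.055], 0],
    [[-0.08, 0, -0.09], 0],
    [[-0.11, 0, -0.125], 0],
    [[-0.14, 0, -0.16], 0],
    [[-0.17, 0, -0.195], 0],
    [[-0.2, 0, -0.23], 0],
    [[-0.225, 0.005, -0.255], 0],
    [[-0.238, 0.015, -0.27], 0],
    [[-0.2416, 0.04, -0.274], 0],
    [[-0.2416, 0.075, -0.274], 0],
    [[-0.2416, 0.11, -0.274], 0],
    [[-0.2416, 0.135, -0.274], 0],
    [[-0.2416, 0.147, -0.274], 0],
    [[-0.2416, 0.151, -0.274], 0],
    [[-0.2416, 0.151, -0.274], 0],
    [[-0.2416, 0.151, -0.274], 0]
  ]
}}

```text
time_s: 52.38
tcp_pos: [0.3981, -0.3238, 0.1445]
eef_rot: [-90.0, -0.1, 3.5]
contact_force: [-0.6, 0.2, 0.5]
gripper_width: 0.0875
```

```bash
python3 - <<'E'
from h import *
to([.3981,-.3235,.1445],3.5)
s,c=cap('side','side20'); cv2.imwrite('pics/side20c.png',cv2.resize(c['pixels'][180:384,150:450],None,fx=2,fy=2))
E
```

```text
now [ 0.3981 -0.3238  0.1445] [-9.004e+01 -8.000e-02  3.480e+00] J [-17.2  14.  -30.6   0.  -45.3 -69.4] F [-0.6  0.2  0.5] w 0.0875 t 52.375
shift [-0.      0.      0.0003] turn -0.02
```

View pics/side20c.png

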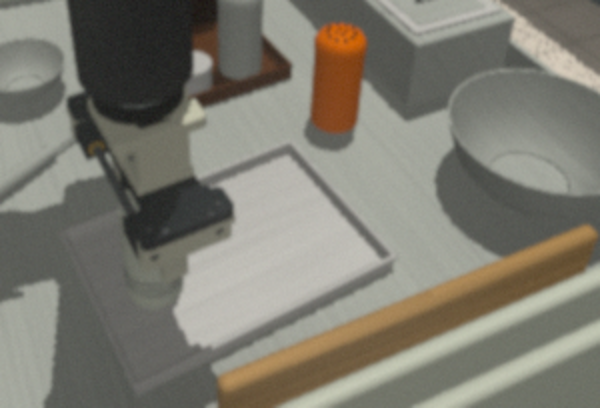

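Request:
{"fn": "apply_moves", "kwargs": {
  "rows": [
    [[0, 0, 0], 0],
    [[0, 0, 0], 0],
    [[0, 0, 0], 0],
    [[0, 0, 0], 0],
    [[0, 0, 0], 0],
    [[0, 0, 0], 0]
  ],
  "gripper": 0,
  "grip_force": 20
}}

```text
time_s: 53.18
tcp_pos: [0.3977, -0.3236, 0.1437]
eef_rot: [-90.0, 0.0, 3.5]
contact_force: [-0.2, 1.3, 1.8]
gripper_width: 0.0553
```

```bash
python3 - <<'E'
from h import *
to([.5503,.0294,.1442],3.5)
E
```

```text
now [ 0.3977 -0.3236  0.1437] [-90.     0.     3.47] J [-17.2  14.1 -30.7  -0.  -45.3 -69.4] F [-0.2  1.3  1.8] w 0.0553 t 53.175
shift [ 0.1737 -0.0005  0.3431] turn -0.03
```

Request:
{"fn": "apply_moves", "kwargs": {
  "rows": [
    [[0, -0.015, 0], 0],
    [[0, -0.05, 0], 0],
    [[0, -0.09, 0], 0],
    [[0, -0.13, 0], 0],
    [[0, -0.16, 0], 0],
    [[0.01, -0.17, 0.02], 0],
    [[0.03, -0.17, 0.06], 0],
    [[0.05, -0.17, 0.1], 0],
    [[0.07, -0.17, 0.14], 0],
    [[0.09, -0.17, 0.18], 0],
    [[0.11, -0.17, 0.22], 0],
    [[0.13, -0.17, 0.26], 0],
    [[0.15, -0.17, 0.3], 0],
    [[0.165, -0.17, 0.326], 0],
    [[0.172, -0.165, 0.339], 0],
    [[0.1737, -0.15, 0.3431], 0],
    [[0.1737, -0.12, 0.3431], 0],
    [[0.1737, -0.09, 0.3431], 0],
    [[0.1737, -0.06, 0.3431], 0],
    [[0.1737, -0.05, 0.3431], 0]
  ]
}}

```text
time_s: 55.68
tcp_pos: [0.5486, 0.028, 0.1914]
eef_rot: [-90.1, 0.2, 3.4]
contact_force: [0.3, 0.1, -1.9]
gripper_width: 0.0555
```

Request:
{"fn": "apply_moves", "kwargs": {
  "rows": [
    [[0, 0.015, 0], 0],
    [[0, 0.02, 0], 0],
    [[0, 0.02, 0], 0],
    [[0, 0.02, 0], 0]
  ]
}}

```text
time_s: 56.18
tcp_pos: [0.5507, 0.0295, 0.1744]
eef_rot: [-90.0, -0.1, 3.5]
contact_force: [-0.0, -0.1, -1.9]
gripper_width: 0.0556
```

```bash
python3 - <<'E'
from h import *
to([.5503,.0294,.1445],3.5)
s,c=cap('side','side21'); cv2.imwrite('pics/side21c.png',cv2.resize(c['pixels'][90:250,180:340],None,fx=3,fy=3))
E
```

```text
now [0.5507 0.0295 0.1744] [-8.999e+01 -7.000e-02  3.480e+00] J [  23.4   15.1  -24.     0.   -50.8 -110. ] F [-0.  -0.1 -1.9] w 0.0556 t 56.175
shift [-0.0005  0.0299 -0.0001] turn -0.02
```

View pics/side21c.png

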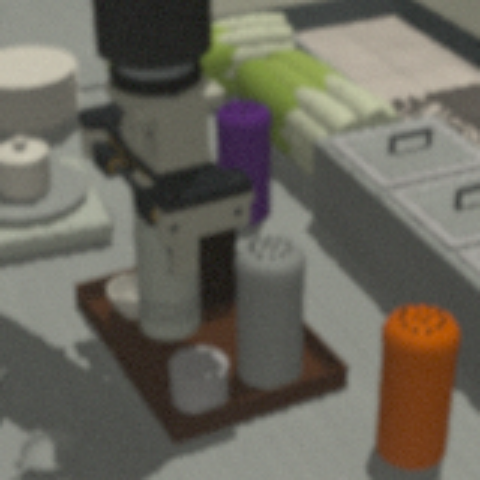

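Request:
{"fn": "apply_moves", "kwargs": {
  "rows": [
    [[0, 0.012, 0], 0],
    [[0, 0.022, 0], 0],
    [[0, 0.028, 0], 0],
    [[0, 0.03, 0], 0],
    [[0, 0.03, 0], 0],
    [[0, 0.03, 0], 0]
  ]
}}

```text
time_s: 56.98
tcp_pos: [0.5504, 0.0294, 0.1437]
eef_rot: [-90.0, -0.0, 3.5]
contact_force: [-0.4, -0.8, -0.5]
gripper_width: 0.0555
```

Request:
{"fn": "apply_moves", "kwargs": {
  "rows": [
    [[0, 0, 0], 0],
    [[0, 0, 0], 0],
    [[0, 0, 0], 0],
    [[0, -0.01, 0], 0],
    [[0, -0.03, 0], 0],
    [[0, -0.06, 0], 0],
    [[0, -0.1, 0], 0],
    [[0, -0.14, 0], 0],
    [[-0.02, -0.18, -0.01], 0],
    [[-0.05, -0.2, -0.04], 0],
    [[-0.08, -0.2, -0.08], 0],
    [[-0.1, -0.2, -0.12], 0],
    [[-0.11, -0.2, -0.16], 0],
    [[-0.12, -0.2, -0.2], 0],
    [[-0.12, -0.2, -0.24], 0],
    [[-0.12, -0.2, -0.28], 0],
    [[-0.12, -0.2, -0.3], 0],
    [[-0.12, -0.2, -0.3], 0],
    [[-0.12, -0.2, -0.3], 0]
  ],
  "gripper": 1
}}

```text
time_s: 59.35
tcp_pos: [0.4485, -0.277, 0.344]
eef_rot: [-90.0, -0.0, 3.5]
contact_force: [-0.5, 0.4, 0.0]
gripper_width: 0.0877
```

```bash
python3 - <<'E'
from h import *
s,c=cap('side','side22'); s,d=cap('top','top22')
print(s['tcp_pos'],s['qd'].round(2),s['time_s'],s['contact_force'])
cv2.imwrite('pics/j22.png',np.hstack([cv2.resize(c['pixels'][90:250,120:320],None,fx=2,fy=2),cv2.resize(d['pixels'][150:310,80:280],None,fx=2,fy=2)]))
for t,cc,t0 in(('side',c,'side0'),('top',d,'top0')):
  for nm,q in (('before',dict(np.load(f'pics/{t0}.npz'))),('now',cc)):
    W=world(q);o=[]
    for n,x,y,z0,z1,rr in [('soycap',.613,.104,.122,.15,.025),('shaker',.622,-.0355,.06,.15,.035),('sq',.55,.03,.06,.15,.033),('ram',.543,.101,.015,.04,.03),('tin',.548,-.045,.03,.05,.03)]:
        P=W[(np.hypot(W[...,0]-x,W[...,1]-y)<rr)&(W[...,2]>z0)&(W[...,2]<z1)]; o.append((n,len(P),P.mean(0).round(4).tolist() if len(P) else None))
    print(t,nm,o)
  W=world(cc)
  P=W[(np.hypot(W[...,0]-.4935,W[...,1]-.326)<.045)&(W[...,2]>.075)&(W[...,2]<.11)]
  if len(P): print('pot',len(P),P.min(0).round(4),P.max(0).round(4),((P.min(0)+P.max(0))/2).round(4))
E
```

```text
[ 0.44856199 -0.27681203  0.34405924] [ 0.48 -0.08 -0.21  0.03  0.03  0.13] 59.4 [ 0.42152602 -0.0198279  -0.21328637]
side before [('soycap', 91, [0.6108, 0.098, 0.1323]), ('shaker', 701, [0.6141, -0.0522, 0.106]), ('sq', 559, [0.5451, 0.0145, 0.1003]), ('ram', 98, [0.5319, 0.1067, 0.0266]), ('tin', 232, [0.548, -0.0494, 0.0389])]
side now [('soycap', 0, None), ('shaker', 527, [0.614, -0.0568, 0.0975]), ('sq', 206, [0.5351, 0.0112, 0.0826]), ('ram', 104, [0.5323, 0.1066, 0.0263]), ('tin', 230, [0.5474, -0.0501, 0.0388])]
pot 187 [0.4648 0.2926 0.0751] [0.5199 0.3552 0.1029] [0.4923 0.3239 0.089 ]
top before [('soycap', 157, [0.6117, 0.1033, 0.1343]), ('shaker', 635, [0.6149, -0.0343, 0.1222]), ('sq', 512, [0.5447, 0.0294, 0.1159]), ('ram', 199, [0.5431, 0.1035, 0.0262]), ('tin', 328, [0.5493, -0.0451, 0.0392])]
top now [('soycap', 158, [0.6122, 0.1023, 0.1339]), ('shaker', 627, [0.6155, -0.0344, 0.1226]), ('sq', 514, [0.5458, 0.0286, 0.1158]), ('ram', 203, [0.5433, 0.1034, 0.026]), ('tin', 332, [0.5492, -0.0451, 0.0391])]
pot 537 [0.465  0.2947 0.0755] [0.5222 0.3538 0.1046] [0.4936 0.3243 0.09  ]
```

View pics/j22.png

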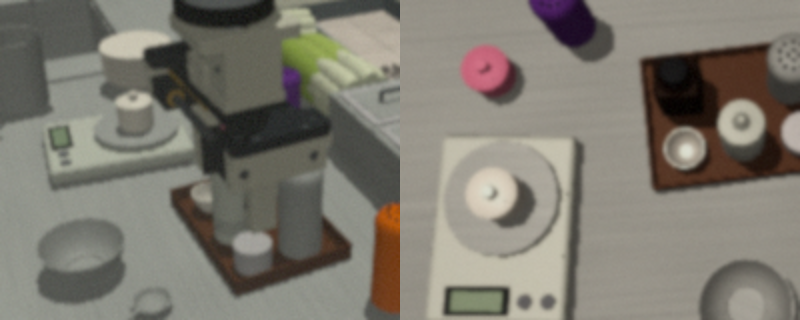

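The top view shows all three containers within about 1.5 mm of their start positions. The ramekin and tin have not moved. The pot is at (0.4936, 0.3243) against the plate centre (0.4937, 0.326), and the robot is clear. I hand in.

```bash
python3 -c "
from plant import close_job
print(close_job())"
```

```text
the job is handed in; nothing more can be done
None
```

The job is handed in at about 59 s of the 144 s allowed. I stood the squeeze bottle, shaker and soy bottle on the sheet tray, set the white salt pot on the scale, then put the three back on their spots. `close_job()` gives no verdict, so the results below are my own checks.

- **Tall containers:** in the last top view, each of the three is within about 1.5 mm of its start position and upright.
- **Salt pot:** it is about 2 mm from the centre of the plate.
- **Ramekin and tin:** neither moved by more than about 1 mm, which is within measurement noise.
- **Robot:** the gripper is open and the arm is clear of everything. Force readings stayed below about 4 N whenever I checked.

**Checks that did not fully agree:** in the final side view the gripper hid the soy cap and parts of the shaker and squeeze bottle. For the squeeze bottle I therefore relied on the top view alone. The soy bottle and shaker had also matched their start positions to within 1 mm in clear side views taken right after I put them back. The squeeze bottle dropped about 2 mm when I first released it on the sheet tray, but it stayed upright.

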